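Change the seed sample under the microscope

ROBOT

A 7-joint arm with a two-finger parallel gripper is mounted at the origin on the work surface. World frame = base frame: x ahead of the robot, y to its left, z up, the work surface at z = 0. Lengths are in m, angles in degrees, forces in N, time in s.
With the tool pointing down it reaches from about 0.425 to 0.875 m from the base axis. Payload 4.7 kg.
Tool frame: the origin (TCP) lies between the finger pads; the fingertips stand tcp_to_tips ahead of it and the grasp point (between the pads) lies 6 mm ahead of it (tcp_to_tips is the distance from the TCP to the fingertips, in m); x points along the fingers, z is the direction in which the jaws open and shut, and the axes are right-handed (so a half turn about x gives the same grasp; the last joint's range is limited). The gripper opens to 87 mm and grips with 3 to 60 N. Pads are 19 mm wide; open, the fingers measure 117 mm over their backs; the gripper's body (75 mm by 190 mm) begins 51 mm behind the grasp point.
Start: joints at [0.808, 18.392, -4.016, 83.108, 1.295, 78.541, -3.26], TCP at [0.65, -0, 0.248] pointing down, gripper open.
Joint ranges: [-163.93, 163.93], [-17.29, 119.83], [-79.2, 71.16], [3.27, 140.29], [-89.18, 269.18], [5.43, 117.66], [-154.24, 154.24]. Speed limits (degrees/s): [147.25, 147.25, 180, 180, 180, 180, 180].

INTERFACE

Orientations are given as [roll, pitch, yaw] about the fixed x, y, z axes, in that order (R = Rz(yaw) Ry(pitch) Rx(roll)).
In Python, from cell import observe, camera, calibration, job_done, tcp_to_tips gives the robot as it stands.
- The arm moves only by the shell command python3 -m inch 'ROWS' [FORCE]. ROWS is JSON, a list of rows, each a list of 7 numbers: the shift along the tool's x, y, z normalised to -1 to 1, where 1 is 2.5 cm, then the turn, a rotation vector about the tool's x, y, z normalised to -1 to 1, where 1 is 0.08 rad, then the closure, from 0 (fully open) to 1 (shut). A call has 1 to 10 rows; each row shifts and turns the pose as measured when the row begins, along the tool's axes as they then stand; what a row does not reach is not made up. A row lasts 1/12 s, in which the tool goes at most 41.7 mm and 7.16 degrees, less where a joint would pass 70% of its speed; a pose out of reach is approached as far as the arm can. A call with a number of a shift or a turn outside -1 to 1 is refused whole. A call with a gripper value outside its range is refused whole. The fingers move at their own pace and stop on an object; FORCE is the grip in N (left out, the last holds). Time passes only in rows, so rows that do not move let the fingers close. It gives the time, the measured TCP pose, the force and the opening at its end, in the units of the state.
- observe(): the state, without advancing time (a new reading comes with each control period).
- camera(name): name is "scene" or "side" or "wrist"; returns the picture (420x560x3 uint8, blue, green, red); there is no depth.
- calibration(name): a dict with "fx", "fy", "cx", "cy" (pixels), "R" (3x3) and "t" (3): a world point X has camera coordinates R X + t. Camera axes: x right, y down, z forward; pixel columns grow to the right and rows downward; lengths in m; the calibration is good to about 2 mm. The wrist camera is an equidistant fisheye: a pixel r from the principal point sees the ray r / f radians off the axis. A picture is of the moment at which its call begins: read the wrist's pose just before it. calibration takes no time and is no camera call; for the wrist camera it gives the pose at the moment of the call.
- job_done(): hands the job in, once; it reports no verdict.
The state is a dict: "time": time; "joints": joint angles; "joint_velocities": joint speeds; "tau": joint torques, N m; "tcp_pos": TCP position; "tool_rot": TCP orientation; "contact_force": force on the tool from outside, world axes, zero at the start; "wrist_torque": the same for the moment, N m; "opening": finger opening in m.
Only numpy, scipy, OpenCV 4.12 (cv2) and the standard library are available. Lean on these libraries where they do the work, as an engineer would, in place of code of your own. Each camera call takes 0.05 s, during which the arm holds its last target. There are 200 camera calls.

TASK

Put the yellow seed pot, which stands behind the two knobbed jars on the white rack, onto the microscope's stage. First clear both jars off the rack into the steel tray, then move the green pot from the stage to the middle of the green-edged mat and set the yellow pot in the middle of the stage; when that is done put each jar back on the rack, centred on the disc of its own colour. Keep everything upright, set things down rather than dropping them, and let go of everything at the end.

Things in the scene. Friction and masses are not known exactly. Their poses are not given: they have to be found in the camera images.
- red_jar: Lab jar: white body 48 mm across and 51 mm tall, red lid 49 mm across above it up to 62 mm, and on the lid an upright round red knob 24 mm across and 32 mm tall (62 to 94 mm above the jar's foot; take it by the knob). Weighs 150 to 310 g. Origin: centre of its underside, z up; round, so yaw means nothing. At the start it stands on the disc of its colour on the rack.
- blue_jar: Lab jar: white body 48 mm across and 51 mm tall, blue lid 49 mm across above it up to 62 mm, and on the lid an upright round blue knob 24 mm across and 32 mm tall (62 to 94 mm above the jar's foot; take it by the knob). Weighs 150 to 310 g. Origin: centre of its underside, z up; round, so yaw means nothing. At the start it stands on the disc of its colour on the rack.
- yellow_pot: Low round sample pot, 48 mm across and 26 mm tall, yellow, with pale seeds shown on its white top. Weighs 50 to 100 g. Origin: centre of its underside, z up; round. At the start it stands on the rack, behind and between the jars, about 10 mm in front of the rack's rear wall and about 7 mm from either jar, so fingers fit beside it only once both jars are away, closing along the rack's y.
- green_pot: Low round sample pot, 48 mm across and 26 mm tall, green, with dark seeds shown on its white top. Weighs 50 to 100 g. Origin: centre of its underside, z up; round. At the start it stands on the microscope's stage.
- rack: Fixed white rack: a floor plate 8 mm thick, from x = -74 to 42 mm and y = -88 to 88 mm about its origin, with an aluminium wall along its rear edge (x = 35 to 40 mm) 48 mm high above the table. Origin: on the table under the yellow pot's start (within 2 mm); x points to the rear wall. The coloured discs are centred at x = -28, y = +48 and -48 mm; which is which changes.
- red_spot: red marking on the rack's floor: a flat disc 60 mm across, 1 mm thick at most, with a 16 mm wide tab towards the rack's front; half hidden by the jar standing on it. Origin: centre of the disc, level with the rack's floor (8 mm above the table). The home of the red jar.
- blue_spot: blue marking on the rack's floor: a flat disc 60 mm across, 1 mm thick at most, with a 16 mm wide tab towards the rack's front; half hidden by the jar standing on it. Origin: centre of the disc, level with the rack's floor (8 mm above the table). The home of the blue jar.
- stage: Stage of the small digital microscope: fixed round black plate, glass middle, 84 mm across, 6 mm thick, on its white foot (20 mm thick, x = -60 to 190, y = -90 to 90 mm from the stage's centre). Origin: centre of its underside, 20 mm above the table; its top is at 26 mm. x points to the upright post (24 mm thick, 250 mm high, axis at x = 165 mm); the head is behind it; nothing tall nearer than x = 130 mm.
- tray: Fixed low steel tray, outside 120 mm (x) by 200 mm (y), rim 14 mm high, walls 4 mm thick, inner floor 4 mm above the table. Origin: centre of its underside. Side area for both jars, for instance one on each half, at y = +48 and -48 mm.
- mat: Fixed square mat, 80 mm, 4 mm thick, green edge and white middle. Origin: centre of its underside, on the table. Of the clutter between the rack, stage, tray and mat (pens, tweezers, tape) nothing is taller than 20 mm; two bottles up to 150 mm tall stand to the robot's right, beyond the tray and mat.
Mind the look-alikes: they are no part of the job. What is shaped like the mat but brown is not meant.

How it is judged:
By the outcome, as a careful person would: the job done as asked, in the order asked, and still so for the second after the job is handed in, with the robot touching nothing.
It also fails if it takes over 128 s, if anything falls off the work surface, if the arm or the gripper's body presses on something with over 40 N, if the wrist force passes 120 N, or if a joint passes its speed limit or range.

## Working session

There is one attempt and no reset: what is moved stays moved. The work goes in short steps, Python scripts to look and compute and a shell command to move; the robot and the scene stay as the last step left them, time stands still between calls to the robot, and variables do not carry over. Pictures are saved under pics/ and viewed, about 12 in all and at most 16, crops included, and the job is handed in when it is done.

```bash
ls; mkdir -p pics; python3 - <<'E'
from cell import *
import cv2,numpy as np
print(observe(),tcp_to_tips)
for n in("scene","side","wrist"):
    print(n,calibration(n)); im=camera(n); cv2.imwrite(f"pics/{n}0.png",im)
E
```

```text
pics
{'time': 0.0, 'joints': array([ 0.80886122, 18.43866254, -4.01378724, 83.1755286 ,  1.29721917,
       78.54116517, -3.2606182 ]), 'joint_velocities': array([ 0.04341792, -0.00730222, -0.02475476, -0.05393925, -0.10833565,
       -0.01747719, -0.05846965]), 'tau': array([-2.58547143e-04, -4.91284704e+01, -4.03903294e-01, -3.12526345e+01,
       -6.40594075e-02,  4.37659642e-02,  1.61017233e-04]), 'tcp_pos': array([ 6.49487247e-01, -9.19521647e-05,  2.46460262e-01]), 'tool_rot': array([-175.55707392,   89.88967324, -175.55800211]), 'contact_force': array([ 0.34625302, -0.40747913, -0.17713536]), 'wrist_torque': array([-0.02068013,  0.01467691, -0.02445719]), 'opening': 0.08694839217728378} 0.025
scene {'fx': 386.33793963574004, 'fy': 386.33793963574004, 'cx': 280.6287111450948, 'cy': 211.79343807172424, 'R': array([[-0.67657912,  0.7363192 ,  0.00864523],
       [ 0.52943188,  0.49457017, -0.68927659],
       [-0.51180326, -0.46177309, -0.72444671]]), 't': array([ 0.25215305, -0.14479932,  1.04453819])}
side {'fx': 478.1584929168933, 'fy': 478.1584929168933, 'cx': 292.82761549749534, 'cy': 208.96557740086587, 'R': array([[ 0.96132051, -0.27539651, -0.0044311 ],
       [-0.18060042, -0.61810808, -0.76506594],
       [ 0.20795759,  0.73627384, -0.6439367 ]]), 't': array([-0.36291649,  0.11376906,  1.15595191])}
wrist {'fx': 325.19226210127806, 'fy': 325.19226210127806, 'cx': 284.2602404939689, 'cy': 207.90889489655544, 'R': array([[ 9.99999541e-01,  7.41231550e-04, -6.07534924e-04],
       [ 8.66930874e-04, -9.69855887e-01,  2.43677668e-01],
       [-4.08599747e-04, -2.43678083e-01, -9.69856085e-01]]), 't': array([-0.65022491, -0.02950562,  0.38875181])}
```

View pics/scene0.png

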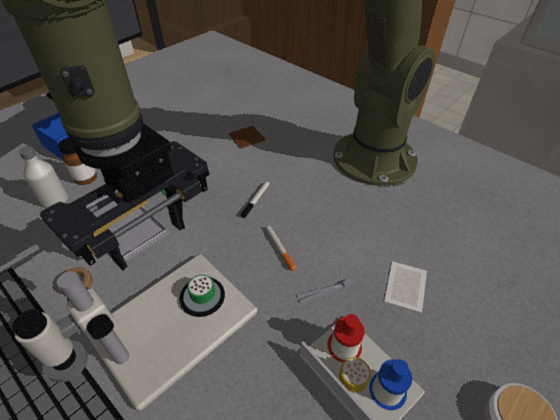

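View pics/side0.png

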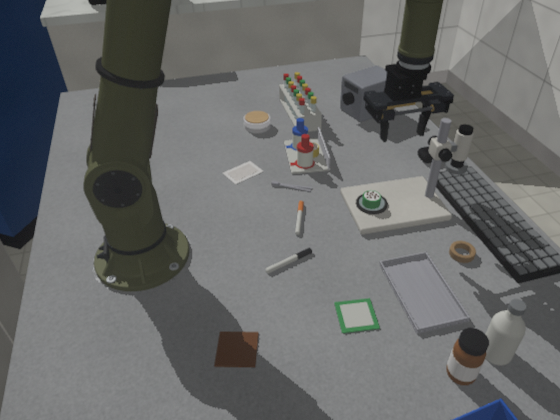

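View pics/wrist0.png

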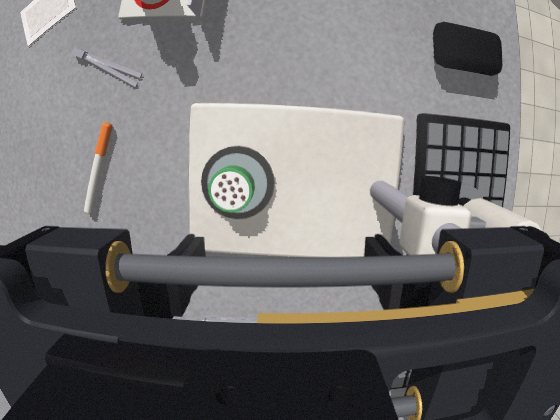

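Scene: red jar (348,340), blue jar (392,385), yellow pot (355,373), green pot (202,288). Side: mat (357,316), tray (425,291), stage (372,202), rack (305,155). The brown square (237,349) is the look-alike. The wrist view shows the green pot at (232,188), with image-up being +y.

```bash
cat > h.py <<'E'
from cell import *
import cv2,numpy as np
from scipy.spatial.transform import Rotation as Rot
def ray(c,name,uv):
    x=(uv[0]-c["cx"])/c["fx"]; y=(uv[1]-c["cy"])/c["fy"]
    if name=="wrist":
        th=np.hypot(x,y); s=np.sin(th)/th if th>1e-9 else 1; d=np.array([x*s,y*s,np.cos(th)])
    else: d=np.array([x,y,1.])
    R=np.array(c["R"]); return -R.T@np.array(c["t"]), R.T@d
def on(c,name,uv,z):
    o,d=ray(c,name,uv); return (o+d*(z-o[2])/d[2])[:2]
def proj(c,name,X):
    p=np.array(c["R"])@np.array(X)+np.array(c["t"])
    if name=="wrist":
        r=np.hypot(p[0],p[1]); th=np.arctan2(r,p[2]); q=p[:2]/r*th
    else: q=p[:2]/p[2]
    return np.array([c["fx"]*q[0]+c["cx"],c["fy"]*q[1]+c["cy"]])
def hsv(im,lo,hi):
    h=cv2.cvtColor(im,cv2.COLOR_BGR2HSV)
    if lo[0]>hi[0]: return cv2.inRange(h,(0,)+lo[1:],hi)|cv2.inRange(h,lo,(180,)+hi[1:])
    return cv2.inRange(h,lo,hi)
COL=dict(red=((172,120,50),(8,255,255)),blue=((105,120,50),(125,255,255)),green=((50,100,40),(85,255,255)),yellow=((20,90,60),(32,255,255)))
def blobs(im,col,amin=60):
    n,l,s,c=cv2.connectedComponentsWithStats(hsv(im,*COL[col]))
    return [(s[i].tolist(),c[i].round(1).tolist()) for i in range(1,n) if s[i][4]>amin]
def tool():
    o=observe(); return np.array(o["tcp_pos"]),Rot.from_euler("xyz",o["tool_rot"],degrees=True).as_matrix(),o
def go(x,y,z,yaw=None):
    "shift to a TCP target in tool units; turn to make tool x down and tool z along world angle yaw"
    p,R,o=tool()
    s=R.T@(np.array([x,y,z])-p)/.025
    zz=R[:,2]; a=np.degrees(np.arctan2(zz[1],zz[0]))
    if yaw is None: yaw=a
    yaw=a+(yaw-a+90)%180-90
    X=np.array([0,0,-1.]);Z=np.array([np.cos(np.radians(yaw)),np.sin(np.radians(yaw)),0]);T=np.c_[X,np.cross(Z,X),Z]
    r=Rot.from_matrix(R.T@T).as_rotvec()/.08
    print("tcp",p.round(4),"jaw",round(a,1),"shift",s.round(2),"turn",r.round(2),"t",round(o["time"],2),"open",round(o["opening"],4))
E
python3 - <<'E'
from h import *
p,R,o=tool();print(R.round(3))
for n in("scene","side","wrist"):
    im=cv2.imread(f"pics/{n}0.png")
    for c in COL: print(n,c,[b for b in blobs(im,c)])
s=cv2.imread("pics/scene0.png");d=cv2.imread("pics/side0.png")
a=cv2.resize(s[300:420,290:430],None,fx=2.85,fy=2.85,interpolation=2)
b=cv2.resize(d[110:190,270:350],None,fx=4.275,fy=4.275,interpolation=2)
cv2.imwrite("pics/c1.png",np.clip(np.hstack([a,b]).astype(float)*1.4,0,255))
cv2.imwrite("pics/c2.png",cv2.resize(d[170:340,330:480],None,fx=3.5,fy=3.5,interpolation=2))
E
```

```text
[[-0.001 -0.     1.   ]
 [-0.     1.     0.   ]
 [-1.    -0.    -0.001]]
scene red [([334, 314, 31, 33, 759], [348.9, 330.4]), ([327, 334, 17, 29, 98], [332.3, 349.1])]
scene blue [([32, 112, 37, 47, 883], [50.7, 132.8]), ([369, 359, 43, 51, 1153], [393.2, 380.5])]
scene green [([187, 277, 28, 27, 246], [202.5, 294.6])]
scene yellow [([339, 357, 32, 35, 317], [353.0, 378.8])]
side red [([297, 134, 16, 19, 196], [304.8, 144.2])]
side blue [([0, 0, 67, 237, 11286], [24.6, 109.7]), ([293, 118, 15, 17, 158], [299.7, 127.4]), ([454, 399, 64, 21, 709], [490.1, 412.2])]
side green [([335, 299, 44, 34, 375], [356.4, 317.1])]
side yellow []
wrist red [([135, 0, 34, 9, 160], [150.2, 4.1])]
wrist blue []
wrist green [([209, 166, 43, 46, 329], [231.3, 184.2])]
wrist yellow [([439, 243, 25, 45, 261], [454.7, 259.9]), ([107, 279, 21, 13, 83], [117.4, 284.5]), ([257, 289, 277, 34, 1987], [401.7, 310.1]), ([407, 386, 16, 34, 120], [416.6, 401.7])][ WARN:0@0.288] global loadsave.cpp:1063 imwrite_ Unsupported depth image for selected encoder is fallbacked to CV_8U.
```

View pics/c1.png

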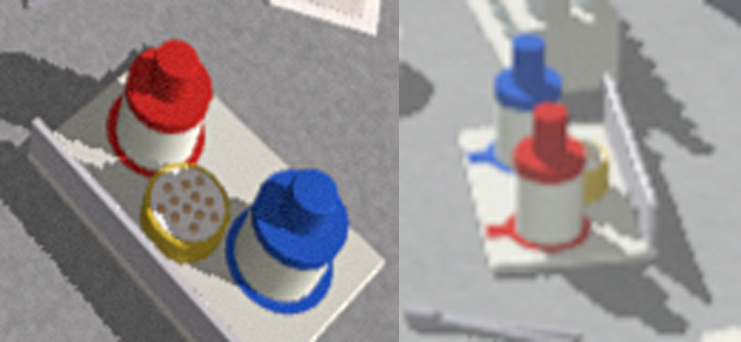

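View pics/c2.png

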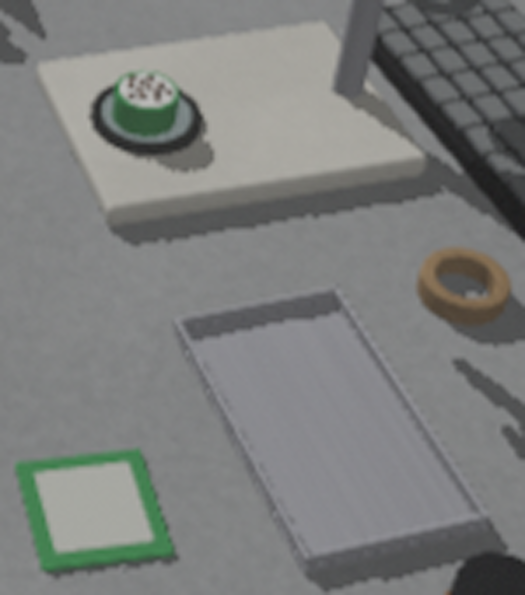

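The crops show the rack pose, with the red disc on the side nearer the stage and the blue disc farther away. The tray corners are at (178,320), (337,290), (490,518), (312,558), and the mat corners at (17,464), (138,450), (175,550), (45,570).

```bash
python3 - <<'E'
from h import *
S=calibration("scene");D=calibration("side");W=None
f1=lambda x,y:(270+(x-399)/4.275,110+y/4.275)
f2=lambda x,y:(330+x/3.5,170+y/3.5)
f0=lambda x,y:(290+x/2.85,300+y/2.85)
P=lambda n,v:print(n,(np.array(v)*1000).round(1).tolist())
P("red knob side",on(D,"side",f1(550,111),.102));P("red knob scene",on(S,"scene",f0(178,57),.102))
P("blue knob side",on(D,"side",f1(529,41),.102));P("blue knob scene",on(S,"scene",f0(310,190),.102))
P("yellow scene",on(S,"scene",f0(187,203),.034))
P("rack corners side front",[on(D,"side",f1(460,137),.008),on(D,"side",f1(494,264),.008)])
P("wall top side",[on(D,"side",f1(606,75),.048),on(D,"side",f1(652,203),.048)])
P("rack scene corners: right, wall-top-left",[on(S,"scene",f0(384,262),.008),on(S,"scene",f0(37,121),.048)])
t=[on(D,"side",f2(*q),.014) for q in[(176,320),(337,290),(492,518),(310,560)]];P("tray",t);P("c",np.mean(t,0))
m=[on(D,"side",f2(*q),.004) for q in[(17,464),(138,450),(175,551),(45,570)]];P("mat",m);P("c",np.mean(m,0))
P("foot",[on(D,"side",f2(*q),.02) for q in[(38,66),(318,24),(426,158),(107,213)]])
P("stage side",on(D,"side",f2(147.5,115.5),.026));
P("stage scene",on(S,"scene",(202,294),.026))
P("green top side",on(D,"side",f2(147,89),.052));P("green top scene",on(S,"scene",(201,286),.052))
wc=calibration("wrist");P("green wrist",on(wc,"wrist",(232,188),.052));P("stage wrist",on(wc,"wrist",(238,182.5),.026))
P("foot wrist",[on(wc,"wrist",q,.02) for q in[(191,103),(402,117),(191,250)]])
E
```

```text
red knob side [488.8, 255.9]
red knob scene [486.6, 255.8]
blue knob side [502.3, 350.3]
blue knob scene [501.4, 347.1]
yellow scene [520.2, 297.6]
rack corners side front [[459.8, 386.5], [439.5, 222.8]]
wall top side [[570.5, 377.1], [547.1, 207.1]]
rack scene corners: right, wall-top-left [[461.0, 395.3], [546.1, 208.6]]
tray [[536.5, -188.8], [653.2, -193.5], [650.4, -390.3], [532.7, -387.2]]
c [593.2, -289.9]
mat [[396.4, -266.1], [472.9, -276.8], [464.1, -353.2], [385.6, -344.4]]
c [429.7, -310.1]
foot [[541.9, 91.0], [780.3, 79.5], [777.9, -93.8], [529.3, -83.6]]
stage side [596.9, 3.0]
stage scene [593.5, 3.5]
green top side [593.8, 3.4]
green top scene [591.9, 4.3]
green wrist [595.7, 4.6]
stage wrist [598.4, 6.0]
foot wrist [[544.6, 97.7], [786.2, 83.5], [535.2, -78.6]]
```

```bash
python3 - <<'E'
from h import *
D=calibration("side");S=calibration("scene")
print([on(D,"side",q,0).round(3) for q in[(463,380),(500,360)]], [on(S,"scene",q,0).round(3) for q in[(85,180),(50,205)]])
go(.482,.290,.25,82)
E
```

```text
[array([ 0.567, -0.504]), array([ 0.66 , -0.486])] [array([ 0.575, -0.484]), array([ 0.675, -0.462])]
tcp [ 6.496e-01 -1.000e-04  2.467e-01] jaw 0.0 shift [-0.12 11.6  -6.7 ] turn [-1.789e+01 -2.000e-02 -1.000e-02] t 0.15 open 0.0872
```

```bash
python3 -m inch '[[0,0.97,-0.56,0,0,0,0],[0,0.97,-0.56,0,0,0,0],[0,0.97,-0.56,0,0,0,0],[0,0.97,-0.56,0,0,0,0],[0,0.97,-0.56,0,0,0,0],[0,0.97,-0.56,0,0,0,0],[0,0.97,-0.56,0,0,0,0],[0,0.97,-0.56,0,0,0,0],[0,0.97,-0.56,0,0,0,0],[0,0.97,-0.56,0,0,0,0]]'
python3 -m inch '[[0,0,0,-1,0,0,0],[0,0,0,-1,0,0,0],[0,0,0,-1,0,0,0],[0,0,0,-1,0,0,0],[0,0,0,-1,0,0,0],[0,0,0,-1,0,0,0],[0,0,0,-1,0,0,0],[0,0,0,-1,0,0,0],[0,0,0,-1,0,0,0],[0,0,0,-1,0,0,0]]'
python3 -c "
from h import *
go(.482,.290,.25,82)"
```

```text
time: 0.98
tcp_pos: [0.5065, 0.2422, 0.2409]
tool_rot: [-131.0, 89.4, -132.0]
contact_force: [0.2, -0.7, -0.1]
opening: 0.0873
time: 1.82
tcp_pos: [0.4976, 0.2527, 0.2381]
tool_rot: [155.6, 89.1, -156.3]
contact_force: [-0.1, -0.4, 0.6]
opening: 0.0869
tcp [0.4976 0.2527 0.2381] jaw 48.0 shift [-0.48  1.47  0.68] turn [-7.41 -0.15 -0.13] t 1.82 open 0.0869
```

```bash
python3 -m inch '[[0,0,0,-0.98,0,0,0],[0,0,0,-0.98,0,0,0],[0,0,0,-0.98,0,0,0],[0,0,0,-0.98,0,0,0],[0,0,0,-0.98,0,0,0],[0,0,0,-0.98,0,0,0],[0,0,0,-0.98,-0.1,0,0],[-0.2,0.5,0.4,-0.5,-0.1,-0.1,0],[-0.2,0.5,0.4,0,0,-0.1,0],[0,0,0,0,0,0,0]]'
python3 - <<'E'
from h import *
go(.482,.290,.25,82)
c=calibration("wrist");im=camera("wrist");cv2.imwrite("pics/w1.png",im)
for k in COL:print(k,blobs(im,k))
E
```

```text
time: 2.65
tcp_pos: [0.4723, 0.2758, 0.2453]
tool_rot: [18.9, 89.6, 102.5]
contact_force: [0.0, 0.7, 0.1]
opening: 0.0872
tcp [0.4723 0.2758 0.2453] jaw 83.5 shift [-0.19 -0.32  0.61] turn [ 0.34  0.07 -0.03] t 2.65 open 0.0872
red [([241, 163, 51, 74, 2373], [265.4, 205.1]), ([526, 224, 17, 11, 82], [535.1, 228.4])]
blue [([324, 165, 57, 73, 2226], [354.4, 207.1])]
green []
yellow [([286, 204, 42, 45, 433], [305.4, 221.0]), ([541, 220, 19, 20, 256], [550.5, 229.2]), ([440, 241, 24, 51, 320], [453.7, 265.6]), ([105, 249, 13, 35, 157], [109.8, 267.1]), ([257, 289, 276, 35, 1927], [401.3, 310.2]), ([407, 386, 15, 26, 100], [415.0, 395.9])]
```

View pics/w1.png

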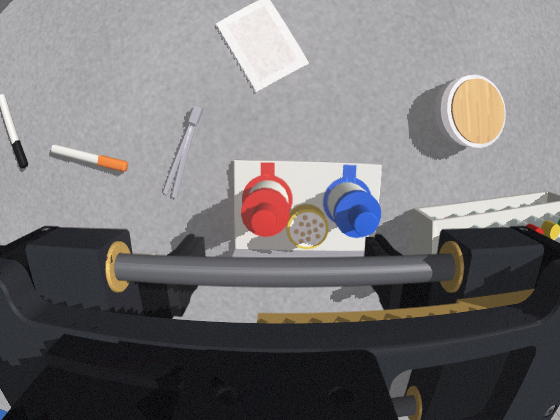

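The wrist view shows the red knob top at about (266,219), the blue knob top at (366,219), the yellow top at (307,227), and the rack front corners at (235,160) and (381,164). The tabs point to the robot.

```bash
python3 - <<'E'
from h import *
c=calibration("wrist")
for n,q,z in[("red",(266,219),.102),("blue",(366,219),.102),("yel",(307,227),.034),("corner-",(235,160),.008),("corner+",(381,164),.008)]:
    print(n,on(c,"wrist",q,z).round(4))
go(.4885,.257,.150,81.8)
E
```

```text
red [0.4867 0.2577]
blue [0.4973 0.3485]
yel [0.5202 0.2965]
corner- [0.4384 0.2227]
corner+ [0.4614 0.3935]
tcp [0.4734 0.2744 0.2448] jaw 83.5 shift [ 3.79 -0.69 -0.64] turn [ 0.37  0.06 -0.02] t 2.7 open 0.0873
```

```bash
python3 -m inch '[[0,-0.6,-0.65,0.37,0,0,0],[0.9,0,0,0,0,0,0],[0.95,0,0,0,0,0,0],[0.95,0,0,0,0,0,0],[0.95,0,0,0,0,0,0],[0,0,0,0,0,0,0]]'
python3 -c "
from h import *
go(.4873,.2565,.100,82)"
```

```text
time: 3.2
tcp_pos: [0.4931, 0.2504, 0.1496]
tool_rot: [-56.0, 89.5, 25.2]
contact_force: [-0.5, -0.8, -1.2]
opening: 0.087
tcp [0.4931 0.2504 0.1496] jaw 81.1 shift [1.98 0.28 0.2 ] turn [-0.19  0.05  0.08] t 3.2 open 0.087
```

```bash
python3 -m inch '[[0,0.28,0.2,-0.19,0.05,0.08,0],[0.7,0,0,0,0,0,0],[0.7,0,0,0,0,0,0],[0.55,0,0,0,0,0,0],[0,0,0,0,0,0,0],[0,0,0,0,0,0,0]]'
python3 -c "
from h import *
go(.4873,.2565,.100,82)"
```

```text
time: 3.7
tcp_pos: [0.4915, 0.256, 0.1059]
tool_rot: [-64.9, 89.7, 16.9]
contact_force: [0.3, -0.1, 1.5]
opening: 0.0869
tcp [0.4915 0.256  0.1059] jaw 81.8 shift [ 0.23  0.17 -0.  ] turn [-0.04  0.03  0.06] t 3.7 open 0.0869
```

```bash
python3 -m inch '[[0.25,0.2,0,0,0,0.05,0],[0,0,0,0,0,0,0],[0,0,0,0,0,0,0]]'
python3 -c "
from h import *
go(.4873,.2565,.100,82)"
```

```text
time: 3.95
tcp_pos: [0.4882, 0.258, 0.1032]
tool_rot: [-44.5, 89.6, 37.3]
contact_force: [-0.2, 0.9, -0.2]
opening: 0.0869
tcp [0.4882 0.258  0.1032] jaw 81.8 shift [ 0.13  0.03 -0.07] turn [-0.04  0.06  0.06] t 3.95 open 0.0869
```

```bash
python3 -m inch '[[0.2,0,-0.05,0,0,0,0],[0,0,0,0,0,0,0],[0,0,0,0,0,0,0.5],[0,0,0,0,0,0,0.65],[0,0,0,0,0,0,0.8],[0,0,0,0,0,0,1],[0,0,0,0,0,0,1],[0,0,0,0,0,0,1],[0,0,0,0,0,0,1],[0,0,0,0,0,0,1]]' 30
python3 -c "
from h import *
go(.4873,.2565,.250,82)"
```

```text
time: 4.78
tcp_pos: [0.4891, 0.2572, 0.0999]
tool_rot: [-49.8, 89.4, 32.0]
contact_force: [-0.8, -0.6, 0.9]
opening: 0.0416
tcp [0.4891 0.2572 0.0999] jaw 81.8 shift [-6.    0.02  0.  ] turn [-0.04  0.08  0.1 ] t 4.78 open 0.0416
```

Fingers are still closing.

```bash
python3 -m inch '[[0,0,0,0,0,0,1],[0,0,0,0,0,0,1],[0,0,0,0,0,0,1],[0,0,0,0,0,0,1],[0,0,0,0,0,0,1],[0,0,0,0,0,0,1]]' 30
python3 -m inch '[[-0.4,0,0,0,0,0,1],[-0.7,0,0,0,0,0,1],[-0.7,0,0,0,0,0,1],[-0.9,0,0,0,0,0,1],[-0.9,0,0,0,0,0,1],[-0.9,0,0,0,0,0,1],[-0.7,0,0,0,0,0,1],[0,0,0,0,0,0,1]]'
python3 -c "
from h import *
go(.594,-.332,.250,90)"
```

```text
time: 5.28
tcp_pos: [0.4891, 0.2569, 0.0998]
tool_rot: [-50.3, 89.4, 31.5]
contact_force: [-0.3, 0.0, -0.0]
opening: 0.0237
time: 5.95
tcp_pos: [0.4837, 0.2548, 0.2338]
tool_rot: [76.5, 89.8, 158.3]
contact_force: [1.2, 0.4, -2.1]
opening: 0.0232
tcp [0.4837 0.2548 0.2338] jaw 81.9 shift [ -0.68  -7.68 -22.61] turn [-1.77  0.01 -0.03] t 5.95 open 0.0232
```

```bash
python3 -m inch '[[-0.1,-0.15,-0.4,0,0,0,1],[-0.1,-0.3,-0.7,0,0,0,1],[-0.1,-0.35,-0.97,0,0,0,1],[-0.1,-0.35,-0.97,0,0,0,1],[0,-0.35,-0.97,0,0,0,1],[0,-0.35,-0.97,0,0,0,1],[0,-0.35,-0.97,0,0,0,1],[0,-0.35,-0.97,0,0,0,1],[0,-0.35,-0.97,0,0,0,1],[0,-0.35,-0.97,0,0,0,1]]'
python3 -m inch '[[0,-0.35,-0.97,0,0,0,1],[0,-0.35,-0.97,0,0,0,1],[0,-0.35,-0.97,0,0,0,1],[0,-0.35,-0.97,0,0,0,1],[0,-0.35,-0.97,0,0,0,1],[0,-0.35,-0.97,0,0,0,1],[0,-0.35,-0.97,0,0,0,1],[0,-0.35,-0.97,0,0,0,1],[0,-0.35,-0.97,0,0,0,1],[0,-0.35,-0.7,0,0,0,1]]'
python3 -c "
from h import *
go(.594,-.332,.250,82)"
```

```text
time: 6.78
tcp_pos: [0.5272, 0.0139, 0.2321]
tool_rot: [98.7, 88.8, -178.7]
contact_force: [0.9, -0.3, -3.5]
opening: 0.0231
time: 7.62
tcp_pos: [0.57, -0.2548, 0.2131]
tool_rot: [97.5, 87.1, 179.7]
contact_force: [0.1, -0.8, -2.5]
opening: 0.0232
tcp [ 0.57   -0.2548  0.2131] jaw 82.1 shift [-1.52 -1.3  -2.94] turn [ 0.03 -0.08 -0.63] t 7.62 open 0.0232
```

```bash
python3 -m inch '[[0,-0.35,-0.8,0,0,-0.2,1],[0,-0.35,-0.8,0,-0.05,-0.2,1],[0,-0.3,-0.8,0,0,-0.2,1],[0,-0.2,-0.4,0,0,0,1],[0,0,0,0,0,0,1],[0,0,0,0,0,0,1]]'
python3 -c "
from h import *
go(.594,-.332,.100,82)"
```

```text
time: 8.12
tcp_pos: [0.5812, -0.3409, 0.2002]
tool_rot: [96.3, 88.8, 177.9]
contact_force: [0.8, 1.3, -2.3]
opening: 0.0235
tcp [ 0.5812 -0.3409  0.2002] jaw 81.5 shift [ 4.   -0.54  0.44] turn [-0.1  -0.03 -0.25] t 8.12 open 0.0235
```

```bash
python3 -m inch '[[0.5,-0.25,0.2,-0.05,-0.03,-0.15,1],[0.7,-0.25,0.2,-0.05,0,-0.1,1],[0.7,0,0,0,0,0,1],[0.7,0,0,0,0,0,1],[0.7,0,0,0,0,0,1],[0.4,0,0,0,0,0,1],[0,0,0,0,0,0,1],[0,0,0,0,0,0,1]]'
python3 -c "
from h import *
go(.594,-.332,.0958,82)"
```

```text
time: 8.78
tcp_pos: [0.5951, -0.3191, 0.1022]
tool_rot: [31.8, 89.4, 114.5]
contact_force: [0.7, 0.5, -3.0]
opening: 0.0237
tcp [ 0.5951 -0.3191  0.1022] jaw 82.7 shift [ 0.25 -0.02 -0.52] turn [ 0.15  0.12 -0.07] t 8.78 open 0.0237
```

```bash
python3 -m inch '[[0,0,-0.5,0.1,0.1,-0.07,1],[0,0,0,0,0,0,1],[0.1,0,0,0,0,0,1],[0.1,0,0,0,0,0,1],[0.05,0,0,0,0,0,1],[0,0,0,0,0,0,1]]'
python3 -c "
from h import *
go(.594,-.332,.0958,82)"
```

```text
time: 9.28
tcp_pos: [0.5956, -0.3339, 0.1006]
tool_rot: [-104.6, 89.6, -22.4]
contact_force: [-0.2, 0.4, -2.3]
opening: 0.0235
tcp [ 0.5956 -0.3339  0.1006] jaw 82.2 shift [0.19 0.08 0.07] turn [ 0.04 -0.02  0.09] t 9.28 open 0.0235
```

```bash
python3 -m inch '[[0.15,0,0,0,0,0,1],[0.12,0,0,0,0,0,1],[0.08,0,0,0,0,0,1],[0,0,0,0,0,0,1]]'
python3 -m inch '[[0.08,0,0,0,0,0,1],[0.08,0,0,0,0,0,1],[0,0,0,0,0,0,1]]'
```

```text
time: 9.62
tcp_pos: [0.5972, -0.3356, 0.0962]
tool_rot: [-108.6, 89.3, -26.5]
contact_force: [0.0, -0.2, -2.9]
opening: 0.0233
time: 9.87
tcp_pos: [0.5989, -0.3365, 0.0961]
tool_rot: [-108.0, 89.0, -25.9]
contact_force: [0.7, -0.2, -2.8]
opening: 0.0232
```

```bash
python3 -m inch '[[0.15,0,0,0,0,0,1],[0.15,0,0,0,0,0,1],[0,0,0,0,0,0,1]]'
```

```text
time: 10.12
tcp_pos: [0.6014, -0.3382, 0.0964]
tool_rot: [-108.6, 88.6, -26.5]
contact_force: [-0.2, 0.3, -2.7]
opening: 0.0231
```

```bash
python3 - <<'E'
from h import *
go(.594,-.332,.0958,82)
d=camera("side");w=camera("wrist")
a=cv2.resize(d[220:370,370:520],(500,500),interpolation=2)
cv2.imwrite("pics/c3.png",a)
E
```

```text
tcp [ 0.6014 -0.3382  0.0964] jaw 82.1 shift [0.01 0.33 0.21] turn [ 0.03 -0.1   0.3 ] t 10.12 open 0.0231
```

View pics/c3.png

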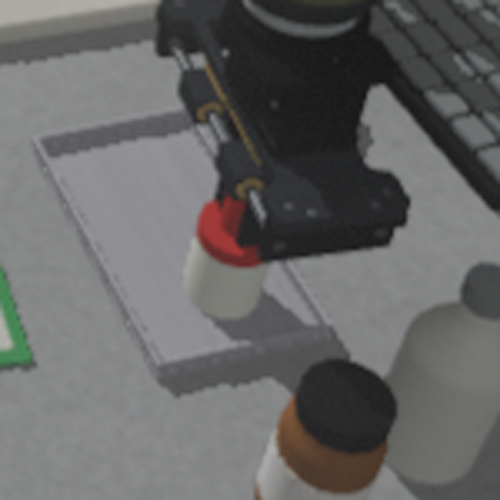

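The red jar is in the tray, its foot at floor level and tilted about 1.4°. I'll straighten it and release.

```bash
python3 -m inch '[[-0.05,0,0,0,-0.1,0.3,1],[0,0,0,0,-0.05,0.15,1],[0,0,0,0,0,0,1]]'
python3 -c "
from h import *
go(.594,-.332,.0958,82)"
```

```text
time: 10.47
tcp_pos: [0.601, -0.3383, 0.0957]
tool_rot: [74.3, 89.1, 156.4]
contact_force: [-1.3, 0.8, 3.5]
opening: 0.0231
tcp [ 0.601  -0.3383  0.0957] jaw 82.1 shift [0.   0.31 0.21] turn [ 0.03  0.05 -0.18] t 10.47 open 0.0231
```

```bash
python3 -m inch '[[0,0,0,0,0.03,-0.12,1],[0,0,0,0,0,0,0.7],[0,0,0,0,0,0,0.6],[0,0,0,0,0,0,0.5],[0,0,0,0,0,0,0.4],[0,0,0,0,0,0,0.3],[0,0,0,0,0,0,0.2],[0,0,0,0,0,0,0.1],[0,0,0,0,0,0,0],[0,0,0,0,0,0,0]]'
python3 -m inch '[[0,0,0,0,0,0,0],[0,0,0,0,0,0,0],[-0.4,0,0,0,0,0,0],[-0.8,0,0,0,0,0,0],[-0.9,0,0,0,0,0,0],[-0.9,0,0,0,0,0,0],[-0.9,0,0,0,0,0,0],[-0.9,0,0,0,0,0,0],[-0.9,0,0,0,0,0,0],[-0.3,0,0,0,0,0,0]]'
python3 -c "
from h import *
go(.5003,.349,.24,82)"
```

```text
time: 11.3
tcp_pos: [0.6007, -0.3377, 0.0932]
tool_rot: [68.7, 89.7, 150.9]
contact_force: [1.0, -0.4, 0.4]
opening: 0.0713
time: 12.13
tcp_pos: [0.5998, -0.3373, 0.2511]
tool_rot: [69.8, 89.4, 151.9]
contact_force: [0.4, -0.6, -0.3]
opening: 0.0868
tcp [ 0.5998 -0.3373  0.2511] jaw 82.1 shift [ 0.62  7.69 26.65] turn [ 0.03  0.05 -0.13] t 12.13 open 0.0868
```

```bash
python3 -m inch '[[0,0.15,0.5,0,0,0,0],[0,0.25,0.9,0,0,0,0],[0,0.29,1,0,0,0,0],[0,0.29,1,0,0,0,0],[0,0.29,1,0,0,0,0],[0,0.29,1,0,0,0,0],[0,0.29,1,0,0,0,0],[0,0.29,1,0,0,0,0],[0,0.29,1,0,0,0,0],[0,0.29,1,0,0,0,0]]'
python3 -m inch '[[-0.1,0.29,1,0,0,0,0],[-0.1,0.29,1,0,0,0,0],[0,0.29,1,0,0,0,0],[0,0.29,1,0,0,0,0],[0,0.29,1,0,0,0,0],[0,0.29,1,0,0,0,0],[0,0.29,1,0,0,0,0],[0,0.29,1,0,0,0,0],[0,0.29,1,0,0,0,0],[0,0.29,0.8,0,0,0,0]]'
python3 -c "
from h import *
go(.5003,.349,.24,82)"
```

```text
time: 12.97
tcp_pos: [0.5565, -0.084, 0.2443]
tool_rot: [88.3, 88.9, 170.0]
contact_force: [0.5, 0.1, -0.3]
opening: 0.0872
time: 13.8
tcp_pos: [0.5008, 0.1908, 0.2381]
tool_rot: [95.7, 87.8, 177.9]
contact_force: [-0.9, 0.1, -0.0]
opening: 0.0872
tcp [0.5008 0.1908 0.2381] jaw 82.3 shift [-0.07  0.88  6.27] turn [ 0.06 -0.05 -0.48] t 13.8 open 0.0872
```

```bash
python3 -m inch '[[-0.05,0.15,1,0,0,-0.1,0],[-0.05,0.15,1,0,0,-0.1,0],[0,0.15,1,0,0,-0.15,0],[0,0.15,1,0,0,-0.15,0],[0.1,0.1,1,0,0,-0.1,0],[0.5,0.1,0.8,0,0,0,0],[0.9,0,0,0,0,0,0],[0.9,0,0,0,0,0,0],[0.2,0,0,0,0,0,0],[0,0,0,0,0,0,0]]'
python3 -c "
from h import *
go(.5003,.349,.10,82)"
```

```text
time: 14.63
tcp_pos: [0.4788, 0.3551, 0.1616]
tool_rot: [158.3, 89.4, -118.2]
contact_force: [-0.0, -0.2, 0.2]
opening: 0.0868
tcp [0.4788 0.3551 0.1616] jaw 83.5 shift [ 2.46 -0.89 -0.12] turn [ 0.33 -0.12 -0.05] t 14.63 open 0.0868
```

```bash
python3 -m inch '[[0.1,-0.85,-0.1,0.3,-0.1,0,0],[0.6,0,0,0,0,0,0],[0.6,0,0,0,0,0,0],[0.5,0,0,0,0,0,0],[0,0,0,0,0,0,0],[0,0,0,0,0,0,0]]'
python3 -c "
from h import *
go(.5003,.349,.10,82)"
```

```text
time: 15.13
tcp_pos: [0.4987, 0.3495, 0.1179]
tool_rot: [127.5, 89.8, -150.4]
contact_force: [1.1, 0.2, 0.5]
opening: 0.0865
tcp [0.4987 0.3495 0.1179] jaw 82.1 shift [ 0.71 -0.07 -0.01] turn [ 0.02 -0.02 -0.03] t 15.13 open 0.0865
```

```bash
python3 -m inch '[[0.5,-0.05,0,0,0,0,0],[0.25,0,0,0,0,0,0.3],[0,0,0,0,0,0,0.5]]'
python3 -c "
from h import *
go(.5003,.349,.10,82)"
```

```text
time: 15.38
tcp_pos: [0.5007, 0.3499, 0.1]
tool_rot: [-53.0, 90.0, 29.1]
contact_force: [-0.5, 0.1, -0.2]
opening: 0.0802
tcp [0.5007 0.3499 0.1   ] jaw 82.1 shift [ 0.    0.01 -0.04] turn [0.01 0.01 0.01] t 15.38 open 0.0802
```

```bash
python3 -m inch '[[0,0,0,0,0,0,0.6],[0,0,0,0,0,0,0.7],[0,0,0,0,0,0,0.8],[0,0,0,0,0,0,1],[0,0,0,0,0,0,1],[0,0,0,0,0,0,1],[0,0,0,0,0,0,1],[0,0,0,0,0,0,1],[0,0,0,0,0,0,1],[0,0,0,0,0,0,1]]' 30
python3 -m inch '[[0,0,0,0,0,0,1],[0,0,0,0,0,0,1],[0,0,0,0,0,0,1],[0,0,0,0,0,0,1],[0,0,0,0,0,0,1]]'
```

```text
time: 16.22
tcp_pos: [0.5012, 0.3507, 0.1015]
tool_rot: [-49.5, 89.8, 32.6]
contact_force: [0.2, 0.3, -0.6]
opening: 0.0232
time: 16.63
tcp_pos: [0.5012, 0.3507, 0.1015]
tool_rot: [-48.1, 89.8, 34.0]
contact_force: [-0.2, -0.6, 0.1]
opening: 0.0231
```

```bash
python3 -m inch '[[-0.4,0,0,0,0,0,1],[-0.7,0,0,0,0,0,1],[-0.9,0,0,0,0,0,1],[-0.9,0,0,0,0,0,1],[-0.9,0,0,0,0,0,1],[-0.9,0,0,0,0,0,1],[-0.9,0,0,0,0,0,1],[0,0,-0.4,0,0,0,1],[0,-0.2,-0.8,0,0,0,1],[0,-0.28,-1,0,0,0,1]]'
python3 -m inch '[[0,-0.28,-1,0,0,0,1],[0,-0.28,-1,0,0,0,1],[0,-0.28,-1,0,0,0,1],[0,-0.28,-1,0,0,0,1],[0,-0.28,-1,0,0,0,1],[0,-0.28,-1,0,0,0,1],[0,-0.28,-1,0,0,0,1],[0,-0.28,-1,0,0,0,1],[0,-0.28,-1,0,0,0,1],[0,-0.28,-1,0,0,0,1]]'
python3 -c "
from h import *
go(.600,-.244,.24,82)"
```

```text
time: 17.47
tcp_pos: [0.5, 0.2984, 0.2494]
tool_rot: [58.0, 89.7, 140.8]
contact_force: [0.9, -0.2, -0.8]
opening: 0.0233
time: 18.3
tcp_pos: [0.5317, 0.0251, 0.2441]
tool_rot: [94.9, 89.3, 177.8]
contact_force: [0.7, -0.1, -2.2]
opening: 0.0231
tcp [0.5317 0.0251 0.2441] jaw 83.0 shift [  0.12  -4.03 -10.35] turn [ 0.21 -0.01 -0.15] t 18.3 open 0.0231
```

```bash
python3 -m inch '[[0,-0.38,-1,0,0,-0.05,1],[0,-0.38,-1,0,0,-0.05,1],[0,-0.38,-1,0,0,-0.1,1],[0,-0.38,-1,0,0,-0.1,1],[0,-0.38,-1,0,0,-0.1,1],[0,-0.38,-1,0,0,-0.1,1],[0,-0.35,-1,0,0,-0.1,1],[0,-0.35,-0.7,0,0,0,1],[0,0,0,0,0,0,1],[0,0,0,0,0,0,1]]'
python3 -c "
from h import *
go(.600,-.244,.10,82)"
```

```text
time: 19.13
tcp_pos: [0.5724, -0.1974, 0.2383]
tool_rot: [-100.6, 88.5, -18.4]
contact_force: [0.3, 0.7, -1.1]
opening: 0.0232
tcp [ 0.5724 -0.1974  0.2383] jaw 82.2 shift [ 5.57 -1.2  -1.67] turn [ 0.04 -0.06  0.32] t 19.13 open 0.0232
```

```bash
python3 -m inch '[[0.4,-0.6,-0.8,0,0,0.2,1],[0.8,-0.6,-0.8,0,0,0.1,1],[0.8,0,0,0,0,0,1],[0.8,0,0,0,0,0,1],[0.8,0,0,0,0,0,1],[0.8,0,0,0,0,0,1],[0.5,0,0,0,0,0,1],[0,0,0,0,0,0,1],[0,0,0,0,0,0,1]]'
python3 -c "
from h import *
go(.600,-.244,.0978,82)"
```

```text
time: 19.88
tcp_pos: [0.5957, -0.2329, 0.1105]
tool_rot: [46.6, 89.8, 129.3]
contact_force: [-0.0, 0.4, -0.6]
opening: 0.0232
tcp [ 0.5957 -0.2329  0.1105] jaw 82.8 shift [ 0.51 -0.23 -0.42] turn [ 0.17  0.03 -0.03] t 19.88 open 0.0232
```

```bash
python3 -m inch '[[0.25,-0.1,-0.2,0,0,0,1],[0.2,0,0,0,0,0,1],[0.15,0,0,0,0,0,1],[0,0,0,0,0,0,1]]'
python3 -c "
from h import *
go(.600,-.239,.0975,82)"
```

```text
time: 20.22
tcp_pos: [0.5999, -0.2382, 0.0981]
tool_rot: [-57.9, 89.8, 24.9]
contact_force: [-0.3, 0.8, -2.1]
opening: 0.0229
tcp [ 0.5999 -0.2382  0.0981] jaw 82.9 shift [ 0.03 -0.01 -0.03] turn [0.19 0.02 0.04] t 20.22 open 0.0229
```

```bash
python3 -m inch '[[0.06,0,0,0,0,0,1],[0,0,0,0,0,0,1],[0,0,0,0,0,0,0.7],[0,0,0,0,0,0,0.6],[0,0,0,0,0,0,0.5],[0,0,0,0,0,0,0.4],[0,0,0,0,0,0,0.3],[0,0,0,0,0,0,0],[0,0,0,0,0,0,0],[0,0,0,0,0,0,0]]'
python3 -m inch '[[0,0,0,0,0,0,0],[0,0,0,0,0,0,0],[-0.4,0,0,0,0,0,0],[-0.8,0,0,0,0,0,0],[-0.9,0,0,0,0,0,0],[-0.9,0,0,0,0,0,0],[-0.9,0,0,0,0,0,0],[-0.9,0,0,0,0,0,0],[0,0.5,0.8,0,0,0,0],[0,0.5,0.9,0,0,0,0]]'
python3 -c "
from h import *
go(.56,0.004,.22,90)"
```

```text
time: 21.05
tcp_pos: [0.6026, -0.2393, 0.1007]
tool_rot: [-88.1, 89.4, -5.3]
contact_force: [0.0, -0.2, 0.3]
opening: 0.065
time: 21.88
tcp_pos: [0.5807, -0.1989, 0.2292]
tool_rot: [-105.1, 89.4, -22.8]
contact_force: [-0.0, 0.9, -0.9]
opening: 0.0871
tcp [ 0.5807 -0.1989  0.2292] jaw 82.4 shift [0.33 1.9  7.93] turn [-1.67 -0.04  0.12] t 21.88 open 0.0871
```

```bash
python3 -m inch '[[0,-0.05,0.9,0,0,0,0],[0,-0.05,1,0,0,0,0],[0,-0.05,1,0,0,0,0],[0,-0.05,1,0,0,0,0],[0,0.2,1,0,0,0,0],[0,0.2,1,0,0,0,0],[0,0.2,1,0,0,0,0],[0,0.2,0.4,0,0,0,0],[0,0,0,0,0,0,0],[0,0,0,0,0,0,0]]'
python3 - <<'E'
from h import *
go(.593,.004,.20,82)
c=calibration("wrist");im=camera("wrist")
cv2.imwrite("pics/w2.png",cv2.resize(im[60:300,130:440],None,fx=2,fy=2,interpolation=2))
d=camera("side");cv2.imwrite("pics/side2.png",d)
print(blobs(im,"green"));print(repr(c))
np.savez("w2.npz",**c)
E
```

```text
time: 22.72
tcp_pos: [0.59, -0.0053, 0.2406]
tool_rot: [-96.6, 88.7, -14.1]
contact_force: [0.7, 0.7, 0.0]
opening: 0.087
tcp [ 0.59   -0.0053  0.2406] jaw 82.5 shift [ 1.62 -0.03  0.39] turn [ 0.1  -0.03  0.28] t 22.72 open 0.087
[([30, 67, 42, 64, 1014], [53.2, 99.1]), ([270, 165, 45, 47, 286], [293.0, 183.8])]
{'fx': 325.19226210127806, 'fy': 325.19226210127806, 'cx': 284.2602404939689, 'cy': 207.90889489655544, 'R': array([[ 0.13048194,  0.99144848, -0.00208917],
       [ 0.95557855, -0.12519894,  0.26682364],
       [ 0.26428033, -0.03681204, -0.96374311]]), 't': array([-0.07186183, -0.59857214,  0.22488182])}
```

View pics/w2.png

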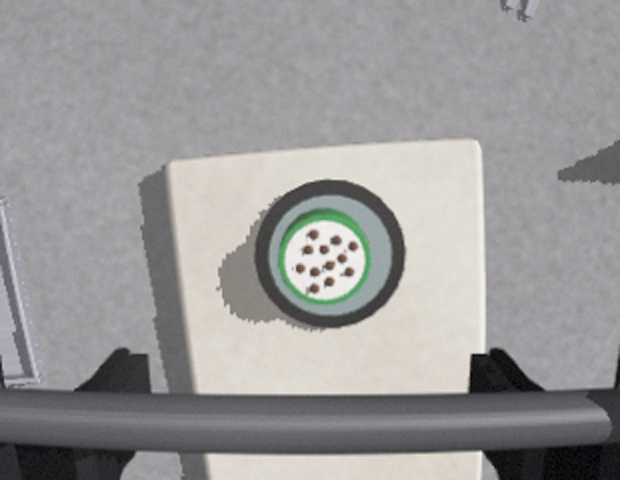

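The stage centre is at (330,254) in the crop, which is (295.2,187) in the full image. The green pot's top is at (325,260), or (292.5,190).

```bash
python3 - <<'E'
from h import *
c=dict(np.load("w2.npz"))
print("stage",on(c,"wrist",(295.2,187),.026),"pot",on(c,"wrist",(292.5,190),.052),"mat",on(c,"wrist",(50.5,98.5),.004))
print("foot corners",[on(c,"wrist",(130+u/2,60+v/2),.02).round(4) for u,v in[(170,162),(480,140)]])
go(.5938,.005,.12,82)
E
```

```text
stage [0.59588818 0.00625044] pot [0.59314859 0.00300873] mat [ 0.42937178 -0.30512478]
foot corners [array([ 0.5335, -0.075 ]), array([0.543, 0.097])]
tcp [ 0.5902 -0.0066  0.2404] jaw 82.3 shift [4.82 0.03 0.49] turn [ 0.07 -0.03  0.28] t 22.82 open 0.0872
```

```bash
python3 -m inch '[[0.5,0.03,0.45,0.07,0,0.2,0],[0.8,0,0,0,0,0.08,0],[0.9,0,0,0,0,0,0],[0.9,0,0,0,0,0,0],[0.9,0,0,0,0,0,0],[0.6,0,0,0,0,0,0],[0,0,0,0,0,0,0],[0,0,0,0,0,0,0]]'
python3 -c "
from h import *
go(.5935,.004,.056,82)"
```

```text
time: 23.48
tcp_pos: [0.5921, -0.0053, 0.1153]
tool_rot: [137.0, 89.5, -142.2]
contact_force: [0.1, -0.4, 0.5]
opening: 0.0872
tcp [ 0.5921 -0.0053  0.1153] jaw 80.8 shift [ 2.37 -0.01  0.39] turn [-0.26 -0.08 -0.07] t 23.48 open 0.0872
```

```bash
python3 -m inch '[[0,0,0.4,-0.2,-0.08,-0.05,0],[0.6,0,0,0,0,0,0],[0.7,0,0,0,0,0,0],[0.6,0,0,0,0,0,0],[0,0,0,0,0,0,0],[0,0,0,0,0,0,0]]'
python3 -c "
from h import *
go(.5935,.004,.056,82)"
```

```text
time: 23.98
tcp_pos: [0.5996, 0.0071, 0.0726]
tool_rot: [-61.6, 89.4, 20.2]
contact_force: [-0.2, -0.5, 1.0]
opening: 0.0867
tcp [0.5996 0.0071 0.0726] jaw 81.8 shift [ 0.66  0.23 -0.16] turn [-0.05  0.06  0.11] t 23.98 open 0.0867
```

```bash
python3 -m inch '[[0.3,0.23,-0.15,0,0.05,0.1,0],[0.35,0,0,0,0,0,0],[0,0,0,0,0,0,0],[0,0,0,0,0,0,0]]'
python3 -c "
from h import *
go(.5935,.004,.056,82)"
```

```text
time: 24.32
tcp_pos: [0.5957, 0.0048, 0.0593]
tool_rot: [-73.4, 89.6, 8.4]
contact_force: [-0.7, 0.1, 0.1]
opening: 0.0869
tcp [0.5957 0.0048 0.0593] jaw 81.8 shift [ 0.13  0.08 -0.04] turn [-0.04  0.03  0.08] t 24.32 open 0.0869
```

```bash
python3 -m inch '[[0.2,0.1,-0.03,0,0,0.03,0],[0,0,0,0,0,0,0.2],[0,0,0,0,0,0,0.3],[0,0,0,0,0,0,0.4],[0,0,0,0,0,0,0.5],[0,0,0,0,0,0,0.6],[0,0,0,0,0,0,0.7],[0,0,0,0,0,0,0.8],[0,0,0,0,0,0,0.8],[0,0,0,0,0,0,0.8]]' 20
python3 -m inch '[[0,0,0,0,0,0,0.8],[0,0,0,0,0,0,0.8],[0,0,0,0,0,0,0.8]]'
python3 -c "
from h import *
go(.5935,.004,.16,82)"
```

```text
time: 25.15
tcp_pos: [0.5938, 0.0042, 0.0552]
tool_rot: [-69.9, 89.6, 11.8]
contact_force: [-0.3, -0.7, -1.2]
opening: 0.0477
time: 25.4
tcp_pos: [0.5938, 0.0042, 0.0551]
tool_rot: [-70.3, 89.6, 11.4]
contact_force: [-0.9, -0.5, 0.5]
opening: 0.0474
tcp [0.5938 0.0042 0.0551] jaw 81.8 shift [-4.19 -0.02  0.  ] turn [-0.05  0.03  0.08] t 25.4 open 0.0474
```

```bash
python3 -m inch '[[-0.4,0,0,0,0,0,0.8],[-0.7,0,0,0,0,0,0.8],[-0.9,0,0,0,0,0,0.8],[-0.9,0,0,0,0,0,0.8],[-0.9,0,0,0,0,0,0.8],[-0.9,0,0,0,0,0,0.8],[0,0,0,0,0,0,0.8]]'
python3 -c "
from h import *
go(.4297,-.308,.18,82)"
```

```text
time: 25.98
tcp_pos: [0.5908, 0.0042, 0.1786]
tool_rot: [-18.7, 89.9, 63.1]
contact_force: [1.0, -0.1, 0.4]
opening: 0.0473
tcp [0.5908 0.0042 0.1786] jaw 81.8 shift [ -0.08   4.6  -13.28] turn [-0.04  0.02  0.01] t 25.98 open 0.0473
```

```bash
python3 -m inch '[[0,0.15,-0.4,0,0,0,0.8],[0,0.3,-0.8,0,0,0,0.8],[0,0.34,-0.97,0,0,0,0.8],[0,0.34,-0.97,0,0,0,0.8],[0,0.34,-0.97,0,0,0,0.8],[0,0.34,-0.97,0,0,0,0.8],[0,0.34,-0.97,0,0,0,0.8],[0,0.34,-0.97,0,0,0,0.8],[0,0.34,-0.97,0,0,0,0.8],[0,0.34,-0.97,0,0,0,0.8]]'
python3 -c "
from h import *
go(.4297,-.308,.15,82)"
```

```text
time: 26.82
tcp_pos: [0.4702, -0.2118, 0.1721]
tool_rot: [52.2, 89.4, 134.7]
contact_force: [0.9, -0.0, -0.3]
opening: 0.0473
tcp [ 0.4702 -0.2118  0.1721] jaw 82.4 shift [ 0.87  1.09 -4.03] turn [ 0.1   0.08 -0.1 ] t 26.82 open 0.0473
```

```bash
python3 -m inch '[[0,0.25,-0.8,0.05,0,-0.05,0.8],[0,0.25,-0.8,0.05,0.05,-0.05,0.8],[0,0.2,-0.8,0,0,0,0.8],[0.2,0.2,-0.5,0,0,0,0.8],[0.5,0,0,0,0,0,0.8],[0.6,0,0,0,0,0,0.8],[0.2,0,0,0,0,0,0.8],[0,0,0,0,0,0,0.8]]'
python3 -c "
from h import *
go(.4297,-.308,.06,82)"
```

```text
time: 27.48
tcp_pos: [0.419, -0.2942, 0.1267]
tool_rot: [83.7, 89.3, 164.5]
contact_force: [0.4, 0.1, -1.3]
opening: 0.0476
tcp [ 0.419  -0.2942  0.1267] jaw 80.8 shift [ 2.66 -0.54 -0.48] turn [-0.26  0.02 -0.16] t 27.48 open 0.0476
```

```bash
python3 -m inch '[[0.5,-0.5,-0.45,-0.2,0,-0.1,0.8],[0.5,0,0,0,0,0,0.8],[0.5,0,0,0,0,0,0.8],[0,0,0,0,0,0,0.8],[0,0,0,0,0,0,0.8]]'
python3 - <<'E'
from h import *
go(.4297,-.308,.0345,82)
c=calibration("wrist");im=camera("wrist");cv2.imwrite("pics/w3.png",cv2.resize(im[60:300,130:440],None,fx=2,fy=2,interpolation=2));np.savez("w3.npz",**c)
print(blobs(im,"green"))
E
```

```text
time: 27.9
tcp_pos: [0.428, -0.306, 0.0875]
tool_rot: [65.2, 89.5, 147.0]
contact_force: [-0.4, 0.8, -0.4]
opening: 0.0473
tcp [ 0.428  -0.306   0.0875] jaw 81.8 shift [ 2.12 -0.1  -0.08] turn [-0.04  0.04 -0.09] t 27.9 open 0.0473
[([222, 169, 115, 88, 4254], [283.5, 202.9]), ([242, 287, 85, 23, 342], [284.9, 300.1])]
```

View pics/w3.png

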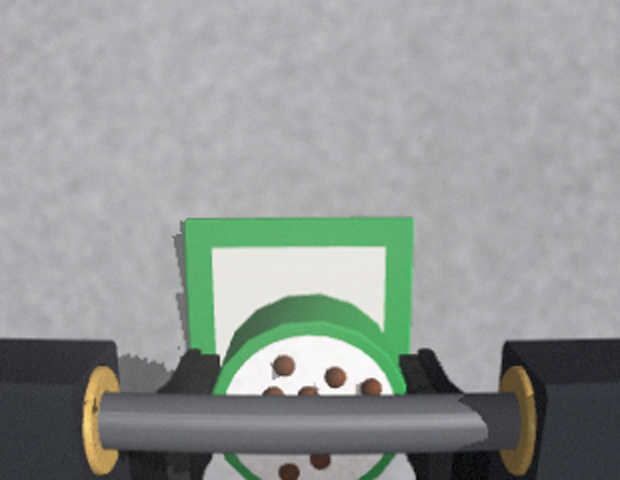

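The mat's near corners are at (186,219) and (412,217) in the crop, so its centre can be worked out from them.

```bash
python3 - <<'E'
from h import *
c=dict(np.load("w3.npz"))
a,b=[on(c,"wrist",(130+u/2,60+v/2),.004) for u,v in[(186,219),(412,217)]]
d=(b-a)/np.linalg.norm(b-a);m=(a+b)/2+.04*np.array([d[1],-d[0]])
print(a,b,np.linalg.norm(b-a),m,np.degrees(np.arctan2(d[1],d[0])))
go(*m,.0345,82)
E
```

```text
[ 0.38455506 -0.3416193 ] [ 0.39506122 -0.26430351] 0.07802634713625309 [ 0.42944388 -0.30834736] 82.26168557000423
tcp [ 0.4278 -0.3058  0.0874] jaw 81.8 shift [ 2.12 -0.1  -0.1 ] turn [-0.04  0.05 -0.1 ] t 27.95 open 0.0477
```

```bash
python3 -m inch '[[0.5,-0.1,-0.1,0,0.03,-0.08,0.8],[0.6,0,0,0,0,0,0.8],[0.5,0,0,0,0,0,0.8],[0.1,0,0,0,0,0,0.8],[0,0,0,0,0,0,0.8]]'
python3 -c "
from h import *
go(.4294,-.308,.0335,82)"
```

```text
time: 28.37
tcp_pos: [0.4327, -0.3084, 0.0486]
tool_rot: [-97.1, 89.7, -15.1]
contact_force: [-0.2, -0.0, -0.8]
opening: 0.0478
tcp [ 0.4327 -0.3084  0.0486] jaw 81.9 shift [ 0.6   0.14 -0.  ] turn [-0.02 -0.01  0.07] t 28.37 open 0.0478
```

```bash
python3 -m inch '[[0.25,0.15,0,0,0,0.05,0.8],[0.2,0,0,0,0,0,0.8],[0.1,0,0,0,0,0,0.8],[0,0,0,0,0,0,0.8]]'
python3 -c "
from h import *
go(.4294,-.308,.0335,82)"
```

```text
time: 28.7
tcp_pos: [0.4303, -0.3084, 0.0367]
tool_rot: [-112.7, 89.7, -30.8]
contact_force: [-0.7, -0.4, -0.6]
opening: 0.0474
tcp [ 0.4303 -0.3084  0.0367] jaw 82.0 shift [0.13 0.04 0.01] turn [-0.01 -0.03  0.06] t 28.7 open 0.0474
```

```bash
python3 -m inch '[[0.1,0.03,0,0,0,0.03,0.8],[0.05,0,0,0,0,0,0.8],[0,0,0,0,0,0,0.8]]'
python3 -c "
from h import *
go(.4294,-.308,.0335,82)"
```

```text
time: 28.95
tcp_pos: [0.4299, -0.3086, 0.0333]
tool_rot: [-126.5, 89.8, -44.6]
contact_force: [1.0, 0.4, -1.0]
opening: 0.0474
tcp [ 0.4299 -0.3086  0.0333] jaw 82.0 shift [-0.01  0.02  0.02] turn [-0.01 -0.03  0.04] t 28.95 open 0.0474
```

```bash
python3 -m inch '[[0.05,0,0,0,0,0,0.8],[0,0,0,0,0,0,0.4],[0,0,0,0,0,0,0.3],[0,0,0,0,0,0,0.2],[0,0,0,0,0,0,0.1],[0,0,0,0,0,0,0],[0,0,0,0,0,0,0],[0,0,0,0,0,0,0]]'
python3 -m inch '[[-0.4,0,0,0,0,0,0],[-0.8,0,0,0,0,0,0],[-0.9,0,0,0,0,0,0],[-0.9,0,0,0,0,0,0],[-0.9,0,0,0,0,0,0],[-0.9,0,0,0,0,0,0],[-0.9,0,0,0,0,0,0],[0,0,0,0,0,0,0]]'
python3 - <<'E'
from h import *
go(.521,.2975,.18,82)
im=camera("wrist");cv2.imwrite("pics/w4.png",im)
c=calibration("wrist");np.savez("w4.npz",**c);print(blobs(im,"green"))
E
```

```text
time: 29.62
tcp_pos: [0.4311, -0.3094, 0.0342]
tool_rot: [-120.0, 89.6, -38.1]
contact_force: [-0.1, -0.2, 0.8]
opening: 0.0831
time: 30.28
tcp_pos: [0.4287, -0.3081, 0.1858]
tool_rot: [-134.2, 89.8, -52.3]
contact_force: [1.2, -0.8, 0.4]
opening: 0.0868
tcp [ 0.4287 -0.3081  0.1858] jaw 81.9 shift [ 0.18 -0.25 24.5 ] turn [-0.02 -0.03  0.03] t 30.28 open 0.0868
[([244, 155, 80, 77, 2426], [288.5, 189.3])]
```

```bash
python3 -m inch '[[0,0,0.5,0,0,0,0],[0,0,0.9,0,0,0,0],[0,0,1,0,0,0,0],[0,0,1,0,0,0,0],[0,0,1,0,0,0,0],[0,0,1,0,0,0,0],[0,0,1,0,0,0,0],[0,0,1,0,0,0,0],[0,0,1,0,0,0,0],[0,0,1,0,0,0,0]]'
python3 -m inch '[[0,0,1,0,0,0,0],[0,0,1,0,0,0,0],[0,0,1,0,0,0,0],[0,0,1,0,0,0,0],[0,0,1,0,0,0,0],[0,0,1,0,0,0,0],[0,0,1,0,0,0,0],[0,0,1,0,0,0,0],[0,0,1,0,0,0,0],[0,0,1,0,0,0,0]]'
python3 - <<'E'
from h import *
go(.521,.2975,.18,82)
E
```

```text
time: 31.17
tcp_pos: [0.454, -0.0615, 0.1751]
tool_rot: [93.1, 89.0, 174.4]
contact_force: [1.2, -0.8, -0.3]
opening: 0.0869
time: 32.0
tcp_pos: [0.4759, 0.2061, 0.1631]
tool_rot: [100.9, 87.7, -177.4]
contact_force: [1.3, -0.1, 0.2]
opening: 0.0872
tcp [0.4759 0.2061 0.1631] jaw 81.8 shift [-0.76 -1.23  3.87] turn [-0.05 -0.09 -0.49] t 32.0 open 0.0872
```

View pics/w4.png

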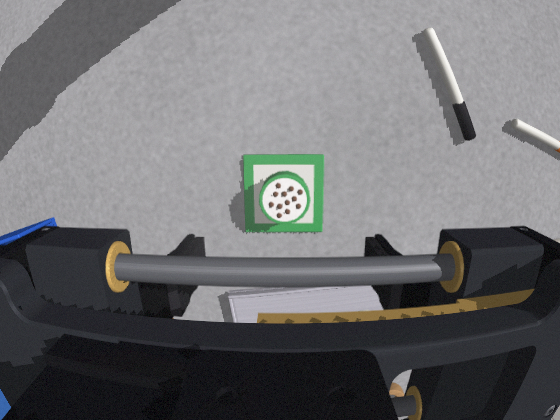

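The green pot stands in the middle of the mat: mat centre (284,193), pot top (284,198), with the offset explained by pot height. On to the yellow pot.

```bash
python3 -m inch '[[-0.2,-0.3,0.9,0,0,-0.15,0],[-0.2,-0.3,0.9,0,-0.05,-0.15,0],[-0.2,-0.3,0.9,0,-0.05,-0.15,0],[0,-0.3,0.6,0,0,0,0],[0,0,0.2,0,0,0,0],[0,0,0,0,0,0,0],[0,0,0,0,0,0,0]]'
python3 - <<'E'
from h import *
go(.521,.2975,.12,82)
im=camera("wrist");cv2.imwrite("pics/w5.png",cv2.resize(im[60:300,130:440],None,fx=2,fy=2,interpolation=2))
c=calibration("wrist");np.savez("w5.npz",**c)
for k in("red","blue","yellow"):print(k,blobs(im,k,150))
E
```

```text
time: 32.58
tcp_pos: [0.5062, 0.3028, 0.1685]
tool_rot: [102.0, 88.9, -175.4]
contact_force: [-0.3, 0.2, -0.9]
opening: 0.0868
tcp [0.5062 0.3028 0.1685] jaw 82.7 shift [ 1.93 -0.65 -0.13] turn [ 0.14 -0.05 -0.24] t 32.58 open 0.0868
red [([202, 142, 61, 78, 3269], [231.9, 185.1])]
blue [([303, 143, 62, 78, 3287], [333.7, 185.9])]
yellow [([254, 194, 55, 57, 702], [281.5, 216.5]), ([106, 243, 13, 44, 155], [110.3, 265.7]), ([440, 249, 24, 44, 219], [454.7, 274.2]), ([258, 290, 276, 34, 2149], [396.8, 310.7])]
```

View pics/w5.png

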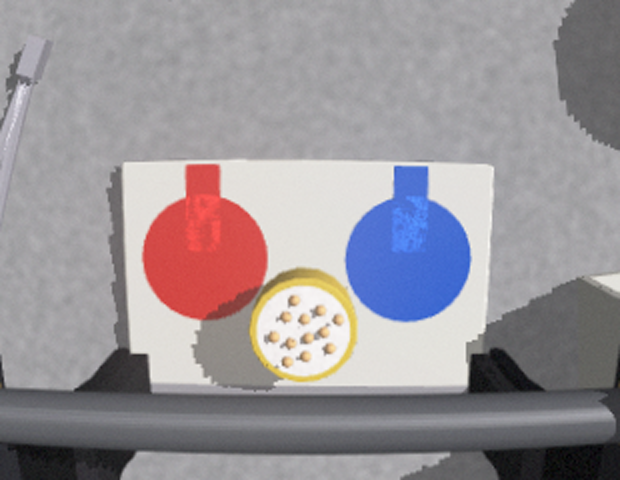

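Both discs are fully visible: red centre (205,258), blue (408,258.5), yellow pot top (303,330).

```bash
python3 - <<'E'
from h import *
c=dict(np.load("w5.npz"))
r,b=[on(c,"wrist",(130+u/2,60+v/2),.0085) for u,v in[(205,258),(408,258.5)]]
y=on(c,"wrist",(130+303/2,60+330/2),.034)
d=(b-r);print(r,b,np.linalg.norm(d),np.degrees(np.arctan2(d[1],d[0])),"yel",y)
d/=np.linalg.norm(d);print("origin",(r+b)/2+.028*np.array([d[1],-d[0]]))
go(*y,.10,82)
E
```

```text
[0.48782213 0.25585505] [0.50013885 0.35027883] 0.09522368943233354 82.56824876236297 yel [0.52108466 0.29824847]
origin [0.52174528 0.29944528]
tcp [0.5059 0.3026 0.1684] jaw 82.6 shift [ 2.72 -0.68 -0.08] turn [ 0.14 -0.05 -0.25] t 32.63 open 0.0869
```

```bash
python3 -m inch '[[0.4,-0.65,-0.1,0.14,-0.05,-0.2,0],[0.7,0,0,0,0,-0.05,0],[0.8,0,0,0,0,0,0],[0.6,0,0,0,0,0,0],[0,0,0,0,0,0,0],[0,0,0,0,0,0,0]]'
python3 -c "
from h import *
go(.521,.298,.038,82)"
```

```text
time: 33.13
tcp_pos: [0.5206, 0.2898, 0.1038]
tool_rot: [-162.6, 89.7, -81.0]
contact_force: [0.7, 0.4, 0.1]
opening: 0.0871
tcp [0.5206 0.2898 0.1038] jaw 81.5 shift [2.63 0.04 0.34] turn [-0.1  -0.07  0.02] t 33.13 open 0.0871
```

```bash
python3 -m inch '[[0.3,0,0.35,-0.1,-0.07,0,0],[0.6,0,0,0,0,0,0],[0.6,0,0,0,0,0,0],[0.4,0,0,0,0,0,0],[0,0,0,0,0,0,0],[0,0,0,0,0,0,0]]'
python3 -c "
from h import *
go(.521,.298,.038,82)"
```

```text
time: 33.63
tcp_pos: [0.525, 0.3003, 0.0591]
tool_rot: [-58.0, 89.4, 23.9]
contact_force: [0.2, 0.3, 0.6]
opening: 0.0867
tcp [0.525  0.3003 0.0591] jaw 81.9 shift [ 0.84  0.15 -0.12] turn [-0.01  0.07  0.11] t 33.63 open 0.0867
```

```bash
python3 -m inch '[[0.35,0.15,-0.1,0,0.05,0.08,0],[0.35,0,0,0,0,0,0],[0.15,0,0,0,0,0,0],[0,0,0,0,0,0,0]]'
python3 -c "
from h import *
go(.521,.298,.038,82)"
```

```text
time: 33.97
tcp_pos: [0.522, 0.2994, 0.0383]
tool_rot: [-54.9, 89.7, 27.0]
contact_force: [0.4, -0.1, -0.5]
opening: 0.0869
tcp [0.522  0.2994 0.0383] jaw 81.9 shift [ 0.01  0.03 -0.06] turn [-0.01  0.04  0.06] t 33.97 open 0.0869
```

```bash
python3 -m inch '[[0,0,-0.05,0,0,0,0.2],[0,0,0,0,0,0,0.3],[0,0,0,0,0,0,0.4],[0,0,0,0,0,0,0.5],[0,0,0,0,0,0,0.6],[0,0,0,0,0,0,0.7],[0,0,0,0,0,0,0.8],[0,0,0,0,0,0,0.8],[0,0,0,0,0,0,0.8],[0,0,0,0,0,0,0.8]]' 20
python3 -m inch '[[0,0,0,0,0,0,0.8],[0,0,0,0,0,0,0.8],[0,0,0,0,0,0,0.8]]'
python3 -m inch '[[-0.4,0,0,0,0,0,0.8],[-0.7,0,0,0,0,0,0.8],[-0.9,0,0,0,0,0,0.8],[-0.9,0,0,0,0,0,0.8],[-0.9,0,0,0,0,0,0.8],[-0.9,0,0,0,0,0,0.8],[-0.2,0,0,0,0,0,0.8],[0,0,0,0,0,0,0.8]]'
python3 -c "
from h import *
go(.5965,.005,.17,82)"
```

```text
time: 34.8
tcp_pos: [0.5225, 0.2982, 0.0392]
tool_rot: [-56.1, 89.6, 25.9]
contact_force: [0.1, -1.1, 0.1]
opening: 0.0473
time: 35.05
tcp_pos: [0.5225, 0.2982, 0.0393]
tool_rot: [-56.5, 89.6, 25.5]
contact_force: [-1.0, 0.6, -0.3]
opening: 0.0475
time: 35.72
tcp_pos: [0.5198, 0.2973, 0.1689]
tool_rot: [-50.9, 89.8, 31.1]
contact_force: [-0.1, 0.0, -0.9]
opening: 0.0481
tcp [0.5198 0.2973 0.1689] jaw 82.0 shift [ -0.06  -4.67 -11.15] turn [-0.    0.03  0.04] t 35.72 open 0.0481
```

```bash
python3 -m inch '[[0,-0.15,-0.4,0,0,0,0.8],[0,-0.3,-0.8,0,0,0,0.8],[0,-0.4,-0.97,0,0,0,0.8],[0,-0.4,-0.97,0,0,0,0.8],[0,-0.4,-0.97,0,0,0,0.8],[0,-0.4,-0.97,0,0,0,0.8],[0,-0.4,-0.97,0,0,0,0.8],[0,-0.4,-0.97,0,0,0,0.8],[0,-0.4,-0.97,0,0,0,0.8],[0,-0.4,-0.97,0,0,0,0.8]]'
python3 -c "
from h import *
go(.5965,.005,.17,82)"
```

```text
time: 36.55
tcp_pos: [0.572, 0.0521, 0.1529]
tool_rot: [99.4, 88.9, -177.9]
contact_force: [-0.2, 0.5, -1.1]
opening: 0.0477
tcp [0.572  0.0521 0.1529] jaw 82.7 shift [-0.7  -1.2  -1.75] turn [ 0.16 -0.04 -0.24] t 36.55 open 0.0477
```

```bash
python3 -m inch '[[0,-0.4,-0.7,0.1,0,-0.15,0.8],[0,-0.3,-0.6,0,0,-0.1,0.8],[0,-0.2,-0.2,0,0,0,0.8],[0.4,0,0,0,0,0,0.8],[0.3,0,0,0,0,0,0.8],[0,0,0,0,0,0,0.8],[0,0,0,0,0,0,0.8]]'
python3 - <<'E'
from h import *
go(.5965,.005,.06,82)
im=camera("wrist");cv2.imwrite("pics/w6.png",cv2.resize(im[60:300,130:440],None,fx=2,fy=2,interpolation=2))
c=calibration("wrist");np.savez("w6.npz",**c)
E
```

```text
time: 37.13
tcp_pos: [0.5835, -0.0024, 0.1227]
tool_rot: [123.5, 88.9, -155.0]
contact_force: [0.0, 0.3, -0.8]
opening: 0.0475
tcp [ 0.5835 -0.0024  0.1227] jaw 81.5 shift [ 2.5  -0.51  0.39] turn [-0.11 -0.13 -0.19] t 37.13 open 0.0475
```

View pics/w6.png

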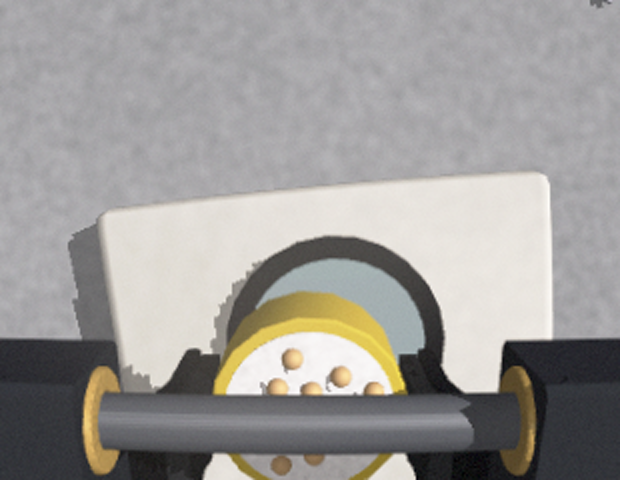

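The stage's front arc shows its top at (333,236), left at (228,335) and right at (443,340), enough to fit a circle.

```bash
python3 - <<'E'
from h import *
from scipy.optimize import least_squares
c=dict(np.load("w6.npz"));im=cv2.imread("pics/w6.png");g=im.max(2)
# dark ring outer edge: from outside toward approximate centre
pts=[]
for a in np.radians(np.arange(200,341,5)):
    for r in np.arange(140,80,-.5):
        u,v=335+r*np.cos(a),342+r*np.sin(a)
        if g[int(round(v)),int(round(u))]<75: pts.append((u,v,r));break
P=np.array([on(c,"wrist",(130+u/2,60+v/2),.026) for u,v,_ in pts])
f=least_squares(lambda q:np.hypot(*(P-q).T)-.042,[.596,.005],loss="soft_l1",f_scale=.001)
print([int(p[2]) for p in pts]);print(f.x,(f.fun*1000).round(1))
E
```

```text
[106, 105, 105, 106, 103, 103, 94, 103, 103, 105, 105, 87, 105, 105, 97, 106, 105, 106, 107, 107, 107, 108]
[0.59738055 0.00586148] [-0.6 -0.3 -0.   0.5  0.1  0.2 -2.9  0.2  0.4  0.8  0.7 -5.9  0.5  0.5
 -2.8  0.3 -0.3 -0.1  0.   0.  -0.1 -0.1]
```

```bash
python3 -m inch '[[0.5,-0.52,0.4,-0.1,-0.1,-0.1,0.8],[0.6,0,0,0,0,-0.05,0.8],[0.6,0,0,0,0,0,0.8],[0.2,0,0,0,0,0,0.8],[0,0,0,0,0,0,0.8],[0,0,0,0,0,0,0.8]]'
python3 -c "
from h import *
go(.5978,.0053,.058,82)"
```

```text
time: 37.68
tcp_pos: [0.5984, 0.0144, 0.0753]
tool_rot: [24.0, 89.9, 106.7]
contact_force: [-0.1, -0.0, -1.0]
opening: 0.0473
tcp [0.5984 0.0144 0.0753] jaw 82.6 shift [ 0.69 -0.02 -0.36] turn [ 0.14  0.02 -0.01] t 37.68 open 0.0473
```

```bash
python3 -m inch '[[0.2,0,-0.36,0.1,0,0,0.8],[0.3,0,0,0,0,0,0.8],[0.1,0,0,0,0,0,0.8],[0,0,0,0,0,0,0.8]]'
python3 -c "
from h import *
go(.5978,.0053,.0575,82)"
```

```text
time: 38.02
tcp_pos: [0.5987, 0.0049, 0.0619]
tool_rot: [-61.6, 89.8, 20.5]
contact_force: [-0.0, -0.0, -0.5]
opening: 0.0476
tcp [0.5987 0.0049 0.0619] jaw 82.2 shift [0.18 0.04 0.01] turn [0.03 0.02 0.05] t 38.02 open 0.0476
```

```bash
python3 -m inch '[[0.13,0.04,0.02,0,0,0.04,0.8],[0.08,0,0,0,0,0,0.8],[0,0,0,0,0,0,0.8]]'
python3 -c "
from h import *
go(.5978,.0053,.0575,82)"
```

```text
time: 38.27
tcp_pos: [0.5981, 0.0052, 0.0573]
tool_rot: [-27.5, 89.9, 54.6]
contact_force: [-0.6, -0.0, -0.4]
opening: 0.0473
tcp [0.5981 0.0052 0.0573] jaw 82.1 shift [-0.01  0.01  0.  ] turn [0.02 0.03 0.01] t 38.27 open 0.0473
```

At expected contact height, so I'll release and retreat.

```bash
python3 -m inch '[[0.05,0,0,0,0,0,0.8],[0,0,0,0,0,0,0.4],[0,0,0,0,0,0,0.3],[0,0,0,0,0,0,0.2],[0,0,0,0,0,0,0.1],[0,0,0,0,0,0,0],[0,0,0,0,0,0,0],[0,0,0,0,0,0,0]]'
python3 -m inch '[[-0.4,0,0,0,0,0,0],[-0.8,0,0,0,0,0,0],[-0.9,0,0,0,0,0,0],[-0.9,0,0,0,0,0,0],[-0.9,0,0,0,0,0,0],[-0.9,0,0,0,0,0,0],[-0.9,0,0,0,0,0,0],[0,0,0,0,0,0,0],[0,0,0,0,0,0,0]]'
python3 - <<'E'
from h import *
go(.600,-.239,.22,82)
im=camera("wrist");d=camera("side")
a=cv2.resize(im[90:290,180:400],None,fx=2,fy=2,interpolation=2);b=cv2.resize(d[160:340,320:480],(356,400),interpolation=2)
cv2.imwrite("pics/w7.png",np.hstack([a,b]));c=calibration("wrist");np.savez("w7.npz",**c)
E
```

```text
time: 38.93
tcp_pos: [0.5992, 0.0055, 0.0577]
tool_rot: [-53.0, 89.8, 29.1]
contact_force: [-0.1, -0.9, -0.2]
opening: 0.0828
time: 39.68
tcp_pos: [0.5975, 0.0055, 0.2107]
tool_rot: [-36.4, 89.8, 45.8]
contact_force: [-0.1, -0.7, -0.7]
opening: 0.0869
tcp [0.5975 0.0055 0.2107] jaw 82.2 shift [-0.39 -1.43 -9.67] turn [0.03 0.03 0.02] t 39.68 open 0.0869
```

View pics/w7.png

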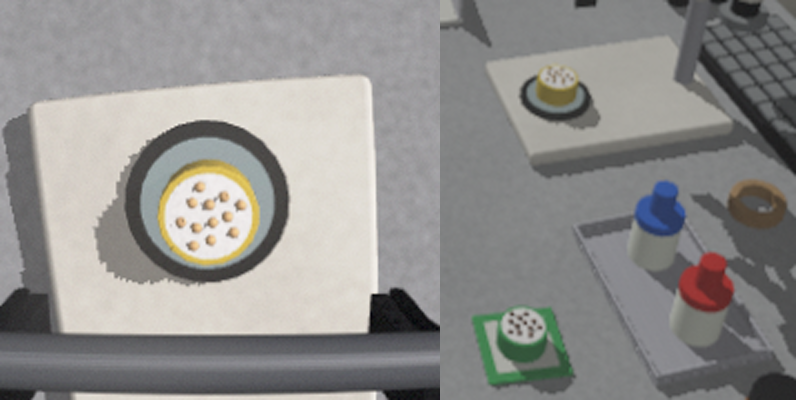

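The yellow pot is on the stage: stage centre (207.5,201.5), pot top (209,216.5). Both jars stand upright in the tray, blue knob (666,188) and red knob (713,263). The green pot is on the mat.

```bash
python3 - <<'E'
from h import *
c=dict(np.load("w7.npz"));D=calibration("side")
print("stage",on(c,"wrist",(180+207.5/2,90+201.5/2),.026),"pot",on(c,"wrist",(180+209/2,90+216.5/2),.052))
for u,v in[(666,188),(713,263)]:print(on(D,"side",(320+(u-440)/2.225,160+v/2.222),.098))
E
python3 -m inch '[[0,-0.1,-0.5,0,0,0,0],[0,-0.15,-0.9,0,0,0,0],[0,-0.18,-1,0,0,0,0],[0,-0.18,-1,0,0,0,0],[0,-0.18,-1,0,0,0,0],[0,-0.18,-1,0,0,0,0],[0,-0.18,-1,0,0,0,0],[0,-0.18,-1,0,0,0,0],[0,0,0,0,0,0,0],[0,0,0,0,0,0,0]]'
python3 -c "
from h import *
go(.602,-.239,.15,82)"
```

```text
stage [0.59550666 0.00639212] pot [0.59752302 0.00677961]
[ 0.6015022  -0.23867483]
[ 0.59639881 -0.33867104]
time: 40.62
tcp_pos: [0.5972, -0.198, 0.1953]
tool_rot: [89.3, 88.8, 171.5]
contact_force: [-0.2, 1.7, -0.0]
opening: 0.0872
tcp [ 0.5972 -0.198   0.1953] jaw 82.2 shift [ 1.8  -0.45 -1.6 ] turn [ 0.04  0.   -0.27] t 40.62 open 0.0872
```

```bash
python3 -m inch '[[0.2,-0.3,-0.8,0,0,-0.15,0],[0.4,-0.2,-0.8,0,0,-0.1,0],[0.4,0,0,0,0,0,0],[0.3,0,0,0,0,0,0],[0,0,0,0,0,0,0],[0,0,0,0,0,0,0]]'
python3 -c "
from h import *
go(.6005,-.239,.099,82)"
```

```text
time: 41.12
tcp_pos: [0.6011, -0.2381, 0.1558]
tool_rot: [71.0, 89.4, 153.4]
contact_force: [-0.3, -0.2, 0.5]
opening: 0.0868
tcp [ 0.6011 -0.2381  0.1558] jaw 82.3 shift [ 2.27 -0.   -0.05] turn [ 0.07  0.04 -0.13] t 41.12 open 0.0868
```

```bash
python3 -m inch '[[0.5,0,-0.05,0.05,0.03,-0.1,0],[0.6,0,0,0,0,0,0],[0.5,0,0,0,0,0,0],[0.3,0,0,0,0,0,0],[0,0,0,0,0,0,0],[0,0,0,0,0,0,0]]'
python3 -c "
from h import *
go(.6005,-.239,.098,82)"
```

```text
time: 41.62
tcp_pos: [0.6033, -0.2314, 0.1083]
tool_rot: [-4.6, 89.8, 78.1]
contact_force: [0.6, 0.0, 0.8]
opening: 0.0868
tcp [ 0.6033 -0.2314  0.1083] jaw 82.7 shift [ 0.41  0.07 -0.32] turn [0.14 0.05 0.  ] t 41.62 open 0.0868
```

```bash
python3 -m inch '[[0.2,0.07,-0.32,0.1,0.03,0,0],[0.2,0,0,0,0,0,0.3],[0,0,0,0,0,0,0.5]]'
python3 -c "
from h import *
go(.6005,-.239,.098,82)"
```

```text
time: 41.87
tcp_pos: [0.6016, -0.2394, 0.0992]
tool_rot: [-71.8, 89.8, 10.4]
contact_force: [-0.5, 0.7, 0.6]
opening: 0.0799
tcp [ 0.6016 -0.2394  0.0992] jaw 82.2 shift [0.05 0.04 0.01] turn [0.05 0.01 0.04] t 41.87 open 0.0799
```

```bash
python3 -m inch '[[0.07,0.03,0,0,0,0.02,0.6],[0,0,0,0,0,0,0.7],[0,0,0,0,0,0,0.8],[0,0,0,0,0,0,1],[0,0,0,0,0,0,1],[0,0,0,0,0,0,1],[0,0,0,0,0,0,1],[0,0,0,0,0,0,1],[0,0,0,0,0,0,1],[0,0,0,0,0,0,1]]' 30
python3 -m inch '[[0,0,0,0,0,0,1],[0,0,0,0,0,0,1],[0,0,0,0,0,0,1],[0,0,0,0,0,0,1]]'
python3 -m inch '[[-0.4,0,0,0,0,0,1],[-0.7,0,0,0,0,0,1],[-0.9,0,0,0,0,0,1],[-0.9,0,0,0,0,0,1],[-0.9,0,0,0,0,0,1],[-0.9,0,0,0,0,0,1],[-0.7,0,0,0,0,0,1],[0,0,0.4,0,0,0,1]]'
python3 -c "
from h import *
go(.5003,.350,.24,82)"
```

```text
time: 42.7
tcp_pos: [0.6014, -0.2403, 0.0987]
tool_rot: [-86.0, 89.8, -3.8]
contact_force: [-0.1, 0.0, -0.3]
opening: 0.0232
time: 43.03
tcp_pos: [0.6014, -0.2403, 0.0987]
tool_rot: [-88.1, 89.8, -5.9]
contact_force: [0.4, 1.1, 0.5]
opening: 0.0229
time: 43.7
tcp_pos: [0.5987, -0.2319, 0.2391]
tool_rot: [84.8, 89.7, 166.8]
contact_force: [-0.0, -1.6, -1.2]
opening: 0.0229
tcp [ 0.5987 -0.2319  0.2391] jaw 82.0 shift [1.000e-02 7.160e+00 2.249e+01] turn [-0.01  0.01 -0.07] t 43.7 open 0.0229
```

```bash
python3 -m inch '[[0,0.2,0.8,0,0,0,1],[0,0.3,1,0,0,0,1],[0,0.3,1,0,0,0,1],[0,0.3,1,0,0,0,1],[0,0.3,1,0,0,0,1],[0,0.3,1,0,0,0,1],[0,0.3,1,0,0,0,1],[0,0.3,1,0,0,0,1],[0,0.3,1,0,0,0,1],[0,0.3,1,0,0,0,1]]'
python3 -m inch '[[-0.1,0.3,1,0,0,0,1],[-0.1,0.3,1,0,0,-0.05,1],[-0.1,0.3,1,0,0,-0.05,1],[0,0.3,1,0,0,-0.05,1],[0,0.3,1,0,0,-0.05,1],[0,0.3,1,0,0,-0.05,1],[0,0.3,1,0,0,-0.05,1],[0,0.3,1,0,0,-0.05,1],[0,0,0.5,0,0,0,1],[0,0,0,0,0,0,1]]'
python3 -c "
from h import *
go(.5003,.350,.20,82)"
```

```text
time: 44.53
tcp_pos: [0.5553, 0.034, 0.2327]
tool_rot: [92.7, 89.2, 174.2]
contact_force: [0.6, 0.0, -0.9]
opening: 0.0235
time: 45.37
tcp_pos: [0.5094, 0.2783, 0.2313]
tool_rot: [-103.2, 90.0, -20.6]
contact_force: [0.4, -0.1, -1.7]
opening: 0.023
tcp [0.5094 0.2783 0.2313] jaw 82.6 shift [1.25 0.73 2.8 ] turn [ 0.13 -0.    0.01] t 45.37 open 0.023
```

```bash
python3 -m inch '[[0.1,0.25,0.8,0,0,-0.03,1],[0.2,0.25,0.8,0,0,-0.03,1],[0.2,0.2,0.7,0,0,0,1],[0.4,0,0.2,0,0,0,1],[0.5,0,0,0,0,0,1],[0.5,0,0,0,0,0,1],[0.2,0,0,0,0,0,1],[0,0,0,0,0,0,1],[0,0,0,0,0,0,1]]'
python3 -c "
from h import *
go(.5008,.350,.103,82)"
```

```text
time: 46.12
tcp_pos: [0.4972, 0.3358, 0.1679]
tool_rot: [174.3, 89.3, -103.3]
contact_force: [0.3, -0.3, -1.6]
opening: 0.0233
tcp [0.4972 0.3358 0.1679] jaw 82.3 shift [ 2.59 -0.07  0.62] turn [ 0.07 -0.16 -0.01] t 46.12 open 0.0233
```

```bash
python3 -m inch '[[0.4,-0.1,0.6,0.07,-0.12,0,1],[0.6,0,0,0,0,0,1],[0.6,0,0,0,0,0,1],[0.4,0,0,0,0,0,1],[0,0,0,0,0,0,1],[0,0,0,0,0,0,1]]'
python3 -c "
from h import *
go(.5015,.350,.1035,82)"
```

```text
time: 46.62
tcp_pos: [0.507, 0.3453, 0.1187]
tool_rot: [-114.6, 89.7, -33.1]
contact_force: [0.4, 0.5, -2.1]
opening: 0.0233
tcp [0.507  0.3453 0.1187] jaw 81.4 shift [0.61 0.25 0.15] turn [-0.12 -0.03  0.06] t 46.62 open 0.0233
```

```bash
python3 -m inch '[[0.2,0.25,0.15,-0.1,-0.03,0.05,1],[0.25,0,0,0,0,0,1],[0.05,0,0,0,0,0,1],[0,0,0,0,0,0,1]]'
python3 -c "
from h import *
go(.5015,.350,.1035,82)"
```

```text
time: 46.95
tcp_pos: [0.5023, 0.3506, 0.1078]
tool_rot: [-52.9, 89.7, 28.9]
contact_force: [-0.4, 0.1, -1.8]
opening: 0.0232
tcp [0.5023 0.3506 0.1078] jaw 81.9 shift [ 0.17  0.03 -0.03] turn [-0.02  0.03  0.04] t 46.95 open 0.0232
```

```bash
python3 -m inch '[[0.12,0.03,-0.03,0,0.02,0.03,1],[0.06,0,0,0,0,0,1],[0,0,0,0,0,0,1]]'
python3 -m inch '[[0.05,0,0,0,0,0,1],[0.04,0,0,0,0,0,1],[0,0,0,0,0,0,1]]'
python3 -c "
from h import *
go(.5015,.350,.1035,82)"
```

```text
time: 47.2
tcp_pos: [0.5016, 0.3503, 0.1037]
tool_rot: [-50.9, 89.8, 31.0]
contact_force: [-0.4, -0.5, -1.2]
opening: 0.023
time: 47.45
tcp_pos: [0.5023, 0.3509, 0.103]
tool_rot: [-52.7, 89.7, 29.2]
contact_force: [1.0, 0.0, -1.9]
opening: 0.0234
tcp [0.5023 0.3509 0.103 ] jaw 81.9 shift [-0.02  0.03 -0.04] turn [-0.02  0.03  0.05] t 47.45 open 0.0234
```

```bash
python3 -m inch '[[0.03,0,0,0,0,0.03,1],[0,0,0,0,0,0,0.7],[0,0,0,0,0,0,0.6],[0,0,0,0,0,0,0.5],[0,0,0,0,0,0,0.4],[0,0,0,0,0,0,0.3],[0,0,0,0,0,0,0],[0,0,0,0,0,0,0],[0,0,0,0,0,0,0],[0,0,0,0,0,0,0]]'
python3 -m inch '[[0,0,0,0,0,0,0],[-0.4,0,0,0,0,0,0],[-0.8,0,0,0,0,0,0],[-0.9,0,0,0,0,0,0],[-0.9,0,0,0,0,0,0],[-0.9,0,0,0,0,0,0],[-0.9,0,0,0,0,0,0],[-0.9,0,0,0,0,0,0],[0,0,0,0,0,0,0],[0,0,0,0,0,0,0]]'
python3 - <<'E'
from h import *
go(.5985,-.338,.24,82)
im=camera("wrist");d=camera("scene")
a=cv2.resize(im[90:290,180:400],None,fx=2,fy=2,interpolation=2);b=cv2.resize(d[300:420,300:420],(400,400),interpolation=2)
cv2.imwrite("pics/w8.png",np.hstack([a,b]));c=calibration("wrist");np.savez("w8.npz",**c)
E
```

```text
time: 48.28
tcp_pos: [0.5032, 0.3512, 0.1026]
tool_rot: [-31.0, 89.7, 50.9]
contact_force: [-0.1, -0.0, -0.3]
opening: 0.0712
time: 49.12
tcp_pos: [0.5016, 0.3506, 0.2564]
tool_rot: [-26.2, 89.7, 55.7]
contact_force: [0.3, -0.2, -0.7]
opening: 0.0867
tcp [0.5016 0.3506 0.2564] jaw 82.0 shift [  0.55  -7.69 -26.74] turn [-0.01  0.06  0.03] t 49.12 open 0.0867
```

View pics/w8.png

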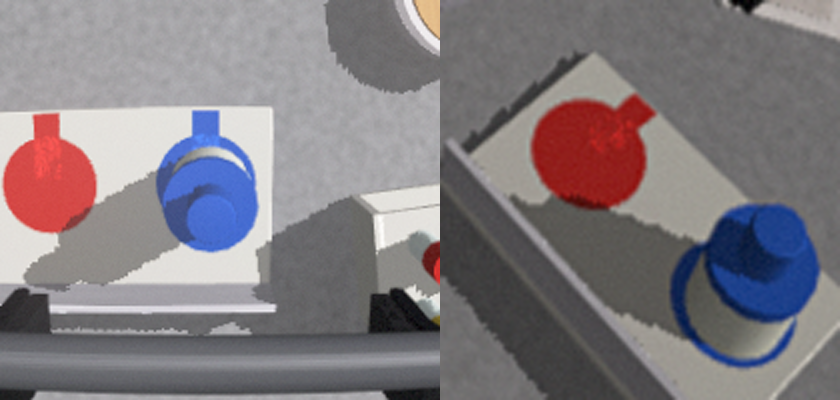

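The blue jar is on the blue disc, knob top at (212,216) in the left crop.

```bash
python3 - <<'E'
from h import *
c=dict(np.load("w8.npz"));f=lambda u,v,z:on(c,"wrist",(180+u/2,90+v/2),z).round(4)
print("knob",f(212,216,.102),"lid",f(209.5,202.5,.07),"blue disc",f(206,182,.0085),"red disc",f(50,185,.0085))
E
python3 -m inch '[[0,-0.2,-0.6,0,0,0,0],[0,-0.29,-1,0,0,0,0],[0,-0.29,-1,0,0,0,0],[0,-0.29,-1,0,0,0,0],[0,-0.29,-1,0,0,0,0],[0,-0.29,-1,0,0,0,0],[0,-0.29,-1,0,0,0,0],[0,-0.29,-1,0,0,0,0],[0,-0.29,-1,0,0,0,0],[0,-0.29,-1,0,0,0,0]]'
python3 -m inch '[[0,-0.35,-1,0,0,-0.03,0],[0,-0.35,-1,0,0,-0.03,0],[0,-0.35,-1,0,0,-0.03,0],[0,-0.35,-1,0,0,-0.03,0],[0,-0.35,-1,0,0,-0.03,0],[0,-0.35,-1,0,0,-0.03,0],[0,-0.35,-1,0,0,-0.03,0],[0,-0.35,-1,0,0,-0.03,0],[0,-0.35,-1,0,0,-0.03,0],[0,-0.35,-1,0,0,-0.03,0]]'
python3 -c "
from h import *
go(.5985,-.338,.2,82)"
```

```text
knob [0.5006 0.3537] lid [0.5006 0.3527] blue disc [0.5001 0.3511] red disc [0.488  0.2566]
time: 50.05
tcp_pos: [0.5307, 0.0993, 0.2414]
tool_rot: [89.6, 88.8, 172.5]
contact_force: [-0.7, 0.1, 0.1]
opening: 0.0869
time: 50.88
tcp_pos: [0.5795, -0.1731, 0.2261]
tool_rot: [93.6, 88.9, 176.5]
contact_force: [0.6, 1.0, -1.1]
opening: 0.0867
tcp [ 0.5795 -0.1731  0.2261] jaw 82.9 shift [ 1.02 -1.59 -6.45] turn [ 0.2  -0.02 -0.24] t 50.88 open 0.0867
```

```bash
python3 -m inch '[[0,-0.25,-1,0.05,0,-0.05,0],[0,-0.25,-1,0.05,0,-0.05,0],[0,-0.25,-1,0.05,0,-0.05,0],[0,-0.25,-1,0,0,-0.05,0],[0,-0.25,-1,0,0,0,0],[0,-0.2,-0.8,0,0,0,0],[0.3,0,-0.2,0,0,0,0],[0.4,0,0,0,0,0,0],[0,0,0,0,0,0,0],[0,0,0,0,0,0,0]]'
python3 -c "
from h import *
go(.599,-.338,.099,82)"
```

```text
time: 51.72
tcp_pos: [0.5869, -0.3377, 0.1899]
tool_rot: [84.0, 88.4, 165.7]
contact_force: [1.1, 0.1, -0.1]
opening: 0.0871
tcp [ 0.5869 -0.3377  0.1899] jaw 81.7 shift [ 3.62 -0.58  0.05] turn [-0.06  0.04 -0.35] t 51.72 open 0.0871
```

```bash
python3 -m inch '[[0.3,-0.5,0,-0.05,0,-0.2,0],[0.6,0,0,0,0,-0.1,0],[0.6,0,0,0,0,0,0],[0.6,0,0,0,0,0,0],[0.4,0,0,0,0,0,0],[0,0,0,0,0,0,0],[0,0,0,0,0,0,0]]'
python3 -c "
from h import *
go(.599,-.338,.098,82)"
```

```text
time: 52.3
tcp_pos: [0.607, -0.3267, 0.1235]
tool_rot: [-27.6, 89.4, 55.3]
contact_force: [0.1, -0.4, 0.6]
opening: 0.087
tcp [ 0.607  -0.3267  0.1235] jaw 82.9 shift [ 1.01  0.26 -0.5 ] turn [0.19 0.11 0.06] t 52.3 open 0.087
```

```bash
python3 -m inch '[[0.3,0.3,-0.5,0.15,0.1,0.05,0],[0.4,0,0,0,0,0,0],[0.2,0,0,0,0,0,0],[0,0,0,0,0,0,0]]'
python3 -c "
from h import *
go(.599,-.338,.098,82)"
```

```text
time: 52.63
tcp_pos: [0.599, -0.3392, 0.1013]
tool_rot: [-107.7, 89.7, -25.5]
contact_force: [-0.2, -0.9, -0.8]
opening: 0.087
tcp [ 0.599  -0.3392  0.1013] jaw 82.2 shift [0.13 0.01 0.05] turn [ 0.04 -0.02  0.06] t 52.63 open 0.087
```

```bash
python3 -m inch '[[0.15,0,0.05,0,0,0.04,0.4],[0,0,0,0,0,0,0.6],[0,0,0,0,0,0,0.7],[0,0,0,0,0,0,0.8],[0,0,0,0,0,0,1],[0,0,0,0,0,0,1],[0,0,0,0,0,0,1],[0,0,0,0,0,0,1],[0,0,0,0,0,0,1],[0,0,0,0,0,0,1]]' 30
python3 -m inch '[[0,0,0,0,0,0,1],[0,0,0,0,0,0,1],[0,0,0,0,0,0,1],[0,0,0,0,0,0,1],[0,0,0,0,0,0,1]]'
python3 -m inch '[[-0.4,0,0,0,0,0,1],[-0.7,0,0,0,0,0,1],[-0.9,0,0,0,0,0,1],[-0.9,0,0,0,0,0,1],[-0.9,0,0,0,0,0,1],[-0.9,0,0,0,0,0,1],[-0.7,0,0,0,0,0,1],[0,0,0.4,0,0,0,1]]'
python3 -c "
from h import *
go(.489,.256,.24,82)"
```

```text
time: 53.47
tcp_pos: [0.6002, -0.3385, 0.0988]
tool_rot: [-118.3, 89.7, -36.1]
contact_force: [0.4, -0.3, 0.5]
opening: 0.0283
time: 53.88
tcp_pos: [0.6003, -0.3383, 0.0988]
tool_rot: [-117.0, 89.8, -34.9]
contact_force: [-0.1, 0.7, 0.3]
opening: 0.023
time: 54.55
tcp_pos: [0.5961, -0.329, 0.2358]
tool_rot: [86.6, 89.4, 168.5]
contact_force: [0.3, -1.6, -2.2]
opening: 0.0232
tcp [ 0.5961 -0.329   0.2358] jaw 81.9 shift [-0.08  7.52 22.57] turn [-0.01  0.01 -0.13] t 54.55 open 0.0232
```

```bash
python3 -m inch '[[0,0.25,0.8,0,0,0,1],[0,0.33,1,0,0,0,1],[0,0.33,1,0,0,0,1],[0,0.33,1,0,0,0,1],[0,0.33,1,0,0,0,1],[0,0.33,1,0,0,0,1],[0,0.33,1,0,0,0,1],[0,0.33,1,0,0,0,1],[0,0.33,1,0,0,0,1],[0,0.33,1,0,0,0,1]]'
python3 -m inch '[[-0.1,0.3,1,0,0,-0.03,1],[-0.1,0.3,1,0,0,-0.05,1],[-0.1,0.3,1,0,0,-0.05,1],[0,0.3,1,0,0,-0.05,1],[0,0.3,1,0,0,-0.05,1],[0,0.3,1,0,0,-0.05,1],[0,0.3,1,0,0,-0.05,1],[0,0.3,1,0,0,-0.05,1],[0,0,0.5,0,0,0,1],[0,0,0,0,0,0,1]]'
python3 -c "
from h import *
go(.489,.256,.20,82)"
```

```text
time: 55.38
tcp_pos: [0.5428, -0.0611, 0.2269]
tool_rot: [87.6, 88.7, 169.2]
contact_force: [-0.2, 0.1, -2.7]
opening: 0.0233
time: 56.22
tcp_pos: [0.4964, 0.1829, 0.2249]
tool_rot: [85.5, 89.5, 168.1]
contact_force: [-0.2, -0.2, -2.9]
opening: 0.0234
tcp [0.4964 0.1829 0.2249] jaw 82.6 shift [1.   0.66 2.86] turn [ 0.13  0.01 -0.11] t 56.22 open 0.0234
```

```bash
python3 -m inch '[[0.1,0.25,0.8,0.05,0,-0.05,1],[0.1,0.25,0.8,0.05,0,-0.05,1],[0.1,0.2,0.7,0,0,0,1],[0.4,0,0.2,0,0,0,1],[0.5,0,0,0,0,0,1],[0.5,0,0,0,0,0,1],[0.2,0,0,0,0,0,1],[0,0,0,0,0,0,1],[0,0,0,0,0,0,1]]'
python3 -c "
from h import *
go(.4885,.256,.106,82)"
```

```text
time: 56.97
tcp_pos: [0.4826, 0.2404, 0.1672]
tool_rot: [143.0, 89.2, -135.1]
contact_force: [-0.3, 0.2, -2.6]
opening: 0.0232
tcp [0.4826 0.2404 0.1672] jaw 81.9 shift [ 2.44 -0.17  0.68] turn [-0.02 -0.15 -0.11] t 56.97 open 0.0232
```

```bash
python3 -m inch '[[0.4,-0.2,0.65,0,-0.12,-0.05,1],[0.6,0,0,0,0,0,1],[0.6,0,0,0,0,0,1],[0.3,0,0,0,0,0,1],[0,0,0,0,0,0,1],[0,0,0,0,0,0,1]]'
python3 -c "
from h import *
go(.4885,.256,.1037,82)"
```

```text
time: 57.47
tcp_pos: [0.4938, 0.2517, 0.1208]
tool_rot: [-156.4, 89.9, -74.9]
contact_force: [-0.1, 0.0, -2.2]
opening: 0.0234
tcp [0.4938 0.2517 0.1208] jaw 81.5 shift [0.68 0.24 0.14] turn [-0.11 -0.02  0.01] t 57.47 open 0.0234
```

```bash
python3 -m inch '[[0.25,0.24,0.15,-0.08,-0.02,0.03,1],[0.25,0,0,0,0,0,1],[0.05,0,0,0,0,0,1],[0,0,0,0,0,0,1]]'
python3 -c "
from h import *
go(.4885,.256,.1037,82)"
```

```text
time: 57.8
tcp_pos: [0.4894, 0.2568, 0.1085]
tool_rot: [-48.8, 89.9, 33.1]
contact_force: [0.5, 0.5, -1.9]
opening: 0.0234
tcp [0.4894 0.2568 0.1085] jaw 81.9 shift [ 0.19  0.03 -0.04] turn [-0.03  0.02  0.02] t 57.8 open 0.0234
```

```bash
python3 -m inch '[[0.13,0.03,-0.03,0,0.01,0.02,1],[0.07,0,0,0,0,0,1],[0,0,0,0,0,0,1]]'
python3 -m inch '[[0.05,0,0,0,0,0,1],[0.03,0,0,0,0,0,1],[0,0,0,0,0,0,1]]'
python3 -c "
from h import *
go(.4885,.256,.1037,82)"
```

```text
time: 58.05
tcp_pos: [0.4888, 0.2563, 0.1037]
tool_rot: [-47.5, 89.9, 34.4]
contact_force: [0.3, 0.2, -2.5]
opening: 0.0235
time: 58.3
tcp_pos: [0.4895, 0.2568, 0.1031]
tool_rot: [-54.7, 89.8, 27.2]
contact_force: [-0.0, 0.0, -3.6]
opening: 0.0234
tcp [0.4895 0.2568 0.1031] jaw 81.9 shift [-0.03  0.04 -0.04] turn [-0.03  0.02  0.03] t 58.3 open 0.0234
```

```bash
python3 -m inch '[[0.03,0,0,0,0,0.02,1],[0,0,0,0,0,0,0.7],[0,0,0,0,0,0,0.6],[0,0,0,0,0,0,0.5],[0,0,0,0,0,0,0.4],[0,0,0,0,0,0,0.3],[0,0,0,0,0,0,0],[0,0,0,0,0,0,0],[0,0,0,0,0,0,0],[0,0,0,0,0,0,0]]'
python3 -m inch '[[0,0,0,0,0,0,0],[-0.4,0,0,0,0,0,0],[-0.8,0,0,0,0,0,0],[-0.9,0,0,0,0,0,0],[-0.9,0,0,0,0,0,0],[-0.9,0,0,0,0,0,0],[-0.9,0,0,0,0,0,0],[-0.9,0,0,0,0,0,0],[0,0,0,0,0,0,0],[0,0,0,0,0,0,0]]'
python3 - <<'E'
from h import *
go(.49,.256,.25,82)
im=camera("wrist");d=camera("side")
a=cv2.resize(im[90:290,180:400],None,fx=2,fy=2,interpolation=2);b=cv2.resize(d[110:340,270:450],(313,400),interpolation=2)
cv2.imwrite("pics/w9.png",np.hstack([a,b]));c=calibration("wrist");np.savez("w9.npz",**c)
E
```

```text
time: 59.13
tcp_pos: [0.4912, 0.2575, 0.1035]
tool_rot: [-45.2, 89.6, 36.7]
contact_force: [-0.4, 0.1, 0.2]
opening: 0.0716
time: 59.97
tcp_pos: [0.4892, 0.2571, 0.2574]
tool_rot: [-41.6, 89.6, 40.3]
contact_force: [-0.2, -0.5, -0.3]
opening: 0.0868
tcp [0.4892 0.2571 0.2574] jaw 81.9 shift [ 0.29 -0.04 -0.04] turn [-0.01  0.06  0.05] t 59.97 open 0.0868
```

View pics/w9.png

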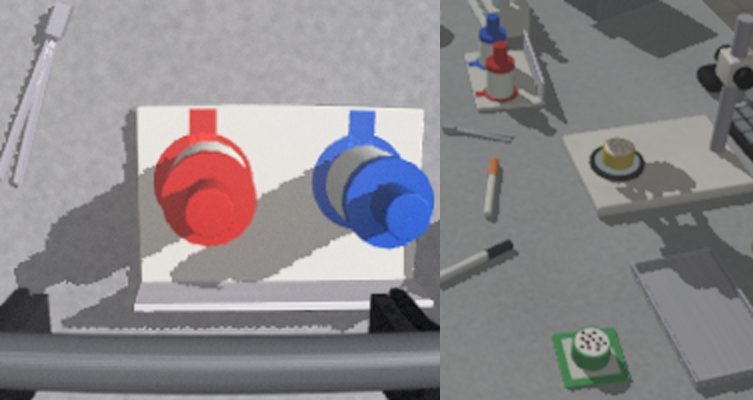

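The red jar is on its disc with its knob at (210,212), and the blue jar's knob is at (408,214). All the placements look right in the side view. One numeric check remains before handing in.

```bash
python3 - <<'E'
from h import *
c=dict(np.load("w9.npz"));f=lambda u,v,z:on(c,"wrist",(180+u/2,90+v/2),z).round(4)
print("red knob",f(210,212,.102),"lid",f(207,198,.07),"blue knob",f(408,214,.102),"tabs r,b front",f(203,109,.0085),f(362,110,.0085))
go(.49,.256,.25,82);print(observe()["contact_force"])
print(job_done())
E
```

```text
red knob [0.4867 0.2594] lid [0.4862 0.2582] blue knob [0.5005 0.3524] tabs r,b front [0.4447 0.2618] [0.4572 0.3565]
tcp [0.4891 0.2571 0.2566] jaw 81.9 shift [ 0.26 -0.04 -0.04] turn [-0.01  0.05  0.04] t 60.07 open 0.0874
[-0.21616467  0.05590365 -0.62390485]
the job is handed in; nothing more can be done
None
```

I finished the job in the order asked and handed it in at 60 s of robot time. Both jars went into the tray, the green pot to the mat, the yellow pot to the stage, and each jar back to its own disc.

**Last checks:**
- **Yellow pot:** the camera puts it about 2 mm from the stage centre.
- **Green pot:** it looks centred on the green-edged mat; I released it about 1 mm from the centre I measured.
- **Blue jar:** 2–3 mm from the centre of its disc.
- **Red jar:** 2–4 mm from the centre of its disc. The camera reads its knob about 2 mm further in y than where the gripper let go, which is within the calibration error.
- **Final state:** everything looked upright in the final views. The gripper is open and about 15 cm above the jars, touching nothing.

**One disagreement:** when I first set the red jar down in the tray, it touched tilted by about 1.4° and slid a few millimetres. The contact force did not show this at first. I straightened the jar before letting go, and it stood upright afterwards.

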